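Look over the culture flasks at the iris lamp

ROBOT

A 7-joint arm with a two-finger parallel gripper is mounted at the origin on the work surface. World frame = base frame: x ahead of the robot, y to its left, z up, the work surface at z = 0. Lengths are in mm, angles in rad, forces in N, time in s.
With the tool pointing down it reaches from about 400 to 925 mm from the base axis. Payload 5.6 kg.
Tool frame: the origin (TCP) lies at the very end of the fingers, on their centre line; the grasp point (between the pads) lies 19 mm behind it (r.grip_depth is the distance from the TCP to the grasp point, in mm); y points along the fingers, z is the direction in which the jaws open and shut, and the axes are right-handed (so a half turn about y gives the same grasp; the last joint's range is limited). The gripper opens to 85 mm and grips with 20 to 120 N. Pads are 22 mm wide; open, the fingers measure 114 mm over their backs; the gripper's body (76 mm by 85 mm) begins 54 mm behind the grasp point. The pads swing forward as they close: fully open they stand 13 mm farther back than shut.
Start: joints at [-1.292, 0.468, -0.012, 1.603, 0.006, 1.071, -0.056], TCP at [205.62, 616.628, 204.99] pointing down, gripper open.
Joint ranges: [-2.53, 2.53], [-0.31, 2.02], [-1.57, 1.55], [0.28, 2.44], [-1.29, 4.43], [0.15, 1.84], [-2.92, 2.92]. Speed limits (rad/s): [2.57, 2.57, 3.14, 3.14, 3.14, 3.14, 3.14].

INTERFACE

Orientations are given as a rotation vector (axis times angle).
In Python, from rig import telemetry, optics, r gives the robot as it stands.
- The arm moves only by the shell command python3 -m crank 'ROWS' [OPENING] [FORCE]. ROWS is text: rows parted by semicolons, each of 6 numbers parted by spaces: the shift along the tool's x, y, z in units of 50 cm (1.0 is 50 cm), then the turn, a rotation vector about the tool's x, y, z in units of 360 degrees (1.0 is 360 degrees). In form: x y z ax ay az; .... A call has 1 to 8 rows; each row is the pose to reach, as a shift and turn from the pose measured when the call began, along the tool's axes at that moment, turning the shorter way round; what a row does not reach only later rows make up. A row lasts 1/10 s, in which the tool goes at most 50 mm and 8.59 degrees, less where a joint would pass 70% of its speed; a pose out of reach is approached as far as the arm can. A call with a number of a shift or a turn outside -1 to 1 is refused whole. A call with a gripper value outside its range is refused whole. OPENING is the opening, from -1 (shut) to 1 (fully open), set as the call begins (- or left out, the last holds). The fingers move at their own pace and stop on an object; FORCE is the grip in N (left out, the last holds). Time passes only in rows, so rows that repeat a pose let the fingers close. It gives the time, the measured TCP pose, the force and the opening at its end, in the units of the state.
- telemetry.read_state(): the state, without advancing time (a new reading comes with each control period).
- optics.snapshot(name): name is "side" or "top"; returns the picture (400x640x3 uint8, red, green, blue); there is no depth.
- optics.camera_model(name): a dict with "fx", "fy", "cx", "cy" (pixels), "R" (3x3) and "t" (3): a world point X has camera coordinates R X + t. Camera axes: x right, y down, z forward; pixel columns grow to the right and rows downward; lengths in mm; the calibration is good to about 2 mm. A picture is of the moment at which its call begins. camera_model takes no time and is no camera call.
- r.finish_job(): hands the job in, once; it reports no verdict.
The state is a dict: "time_s": time; "q": joint angles; "qvel": joint speeds; "joint_torque": joint torques, N m; "tool_pos": TCP position; "orientation": TCP orientation; "force": force on the tool from outside, world axes, zero at the start; "wrist_torque": the same for the moment, N m; "width": finger opening in mm.
Only numpy, scipy, OpenCV 4.12 (cv2) and the standard library are available. Lean on these libraries where they do the work, as an engineer would, in place of code of your own. Each camera call takes 0.05 s, during which the arm holds its last target.

TASK

Open the inspection lamp's iris by turning only its slim ring, without touching the fixed collars above and below it, until its fin is in line with the long broad mark, and leave it open. Then take each culture flask there is, from the largest to the smallest: hold it centred some 8 cm above the lens, tilt it about 40 degrees and keep it so for three seconds, bring it level again over the lens and pause, and lay it flat in the tray, writing panel up, the flasks side by side. When all are in the tray, turn the iris back to fully closed, and leave the other things on the bench alone.

Things in the scene. Friction and masses are not known exactly. Their poses are not given: they have to be found in the camera images.
- lamp: inspection lamp fixed to the work surface, shining upwards; round black housing, diameter 120 mm, 40 mm high, carrying an upright barrel. Origin on the barrel's axis at the underside, z up; its x axis points at the closed mark
- collars: the two fixed aluminium collars of the lamp's barrel, diameter 42 mm: one from 40 to 84 mm above the work surface, one from 94 to 108 mm; the iris ring turns between them. Each bears two engraved upright black lines, a broad one (6 mm) at the open mark's angle and a thin one (2 mm) at the closed mark's. They must not be touched. Origin and axes as the lamp
- ring_centre (a point): centre of the iris ring, on the barrel's axis 89 mm above the work surface
- iris (a joint): angle (rad) of the iris ring: a slim dark ring, diameter 52 mm, 10 mm high (84 to 94 mm above the work surface), standing 5 mm proud all round of the fixed collars above and below it. 0 = closed, at its stop, fin above the short closed mark; grows anticlockwise seen from above; 1.2 = open, fin above the long broad open mark; 1.75 = far stop. Light friction of 0.06 N m, stays where it is left
- iris_fin (a point): outer end of the small white fin on the iris ring (4 mm wide, 6 mm high, reaching 37 mm from the barrel's axis), at the ring's mid height; it lies in the lamp's x direction at angle 0
- open_mark (a point): middle of the open mark, a white line 5 mm wide and 25 mm long, the longest and broadest, on top of the housing, 45 mm from the axis, 1.2 rad anticlockwise of the closed mark
- closed_mark (a point): middle of the closed mark, a white line 2 mm wide and 12 mm long on top of the housing, 38 mm from the axis; finer ticks lie between the two marks
- lens (a point): centre of the lamp's bright lens, the top face of the barrel, 108 mm above the work surface
- tray: shallow open aluminium tray, 180 mm (its x) by 330 mm (its y), 4 mm walls, rim 16 mm high, heavy, does not move; origin at the centre of its underside, inner floor about 4 mm above it; big enough for three flasks side by side along its y
- flask_large_mid (a point): large culture flask, may be absent; lying flat on its gel side with the white writing panel up, about 110 g. Clear flat body 78 mm long (its x), 54 mm wide (its y), 32 mm thick (its z); from the +x end a short neck (12 mm) and a grey cap (diameter 26 mm, 20 mm long) on the body's mid line, making 110 mm over all. This point is the centre of the flat body, half-way up
- flask_medium_mid (a point): medium culture flask, may be absent; lying flat on its gel side with the white writing panel up, about 80 g. Clear flat body 62 mm long (its x), 46 mm wide (its y), 29 mm thick (its z); from the +x end a short neck (10 mm) and a grey cap (diameter 24 mm, 18 mm long) on the body's mid line, making 90 mm over all. This point is the centre of the flat body, half-way up
- flask_small_mid (a point): small culture flask, may be absent; lying flat on its gel side with the white writing panel up, about 50 g. Clear flat body 48 mm long (its x), 38 mm wide (its y), 26 mm thick (its z); from the +x end a short neck (8 mm) and a grey cap (diameter 22 mm, 16 mm long) on the body's mid line, making 72 mm over all. This point is the centre of the flat body, half-way up
- jar: bystander, leave alone: small clear screw jar, diameter 38 mm, 50 mm high, origin under its centre
- dish: bystander, leave alone: round flat culture dish, diameter 56 mm, 13 mm high, origin under its centre
- timer: bystander, leave alone: white timer, 50 x 65 x 18 mm, origin under its centre
- reagent: bystander, leave alone: amber bottle, diameter 60 mm, 120 mm high, origin under its centre
- beaker: bystander, leave alone: glass beaker, diameter 64 mm, 75 mm high, origin under its centre
- slide_box: bystander, leave alone: grey slide box, 35 x 85 x 30 mm, origin under its centre
Mind the look-alikes: they are no part of the job. What is shaped like the part that bears flask_medium_mid but blue or orange is not meant.

How it is judged:
By the outcome, as a careful person would: the job done as asked, in the order asked, and still so for the second after the job is handed in, with the robot touching nothing.
Of flask_large, flask_medium, flask_small only 2 to 3 are there at a start; the rules pass over those that are not, and their reading is None.
At some moment in a run one of flask_large, flask_medium, flask_small may be knocked a few centimetres aside while the robot is not near it.
It also fails if it takes over 210 s, if anything falls off the work surface, if the arm or the gripper's body presses on something with over 40 N, if the wrist force passes 120 N, or if a joint passes its speed limit or range.

## Working session

There is one attempt and no reset: what is moved stays moved. The work goes in short steps, Python scripts to look and compute and a shell command to move; the robot and the scene stay as the last step left them, time stands still between calls to the robot, and variables do not carry over. Pictures are saved under pics/ and viewed, and the job is handed in when it is done.

```bash
ls -la; mkdir -p pics
python3 - <<'E'
from rig import telemetry, optics, r
import cv2
print(telemetry.read_state())
for n in ("side","top"):
    im=optics.snapshot(n); cv2.imwrite(f"pics/{n}0.png",im[:,:,::-1]); print(n,optics.camera_model(n))
E
```

```text
total 12
drwxr-xr-x  3 agent agent 4096 Dec  7 02:01 .
drwxr-xr-x 23 root  root  4096 Dec  7 02:00 ..
drwxr-xr-x  2 agent agent 4096 Dec  7 02:01 pics
{'time_s': 0.0, 'q': array([-1.29202617,  0.46835042, -0.01154486,  1.60364264,  0.00600928,
        1.07142604, -0.056281  ]), 'qvel': array([-1.00286099e-04,  1.24986540e-04,  1.05409588e-03, -3.97868892e-04,
        1.11026975e-03,  1.01812103e-03, -6.99099573e-05]), 'joint_torque': array([ 3.17574950e-04, -5.32396746e+01,  2.17786134e-02, -2.51293963e+01,
        1.15490603e-02,  8.13061197e-03, -3.72411478e-06]), 'tool_pos': array([205.47029925, 616.01741482, 204.04785399]), 'orientation': array([-1.55778881,  0.25275622, -0.25255332]), 'force': array([ 0.05580592,  0.42944018, -0.61709258]), 'wrist_torque': array([-0.04144365,  0.01834536, -0.00871915]), 'width': 85.17901525909362}
side {'fx': 394.4139300180929, 'fy': 394.4139300180929, 'cx': 321.2530591282319, 'cy': 205.3454275409564, 'R': array([[-0.98813551, -0.1533021 ,  0.00930998],
       [-0.09006827,  0.52931754, -0.84362945],
       [ 0.12440223, -0.83445876, -0.53684511]]), 't': array([ 562.53947899,  119.70220412, 1035.30981717])}
top {'fx': 469.89223143142783, 'fy': 469.89223143142783, 'cx': 324.24413099684216, 'cy': 197.16515222777008, 'R': array([[ 0.00750654, -0.99996751, -0.0029392 ],
       [-0.99284047, -0.00710256, -0.11923657],
       [ 0.11921182,  0.00381321, -0.99286152]]), 't': array([  -7.78919414,  585.30099072, 1426.29088042])}
```

View pics/side0.png

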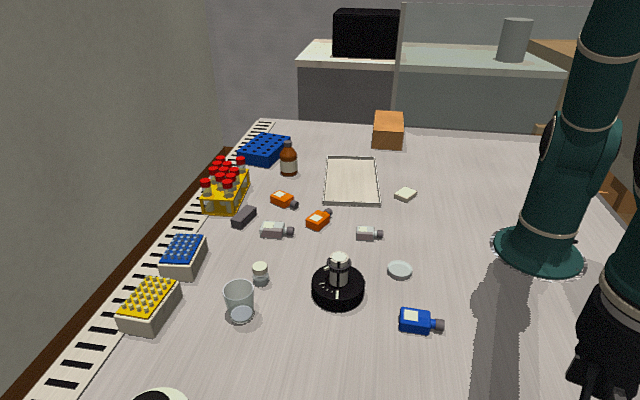

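View pics/top0.png

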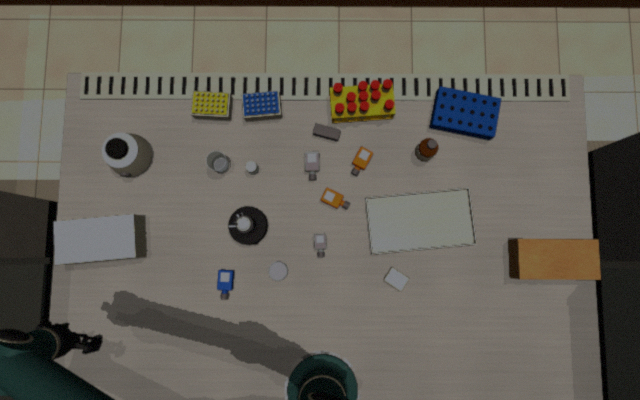

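Candidates in the top view: grey/clear flasks at (312,163) and (320,243). Look-alikes: orange (361,160) and (334,198), blue (226,282). I'll take close crops next.

Run:
```python
import cv2,numpy as np
t=cv2.imread("pics/top0.png"); s=cv2.imread("pics/side0.png")
a=cv2.resize(t[145:265,215:385],None,fx=4.5,fy=4.5,interpolation=cv2.INTER_CUBIC); cv2.imwrite("pics/ct.png",a)
b=cv2.resize(s[185:315,220:430],None,fx=3.8,fy=3.8,interpolation=cv2.INTER_CUBIC); cv2.imwrite("pics/cs.png",b)
```

```text
(no output)
```

View pics/ct.png

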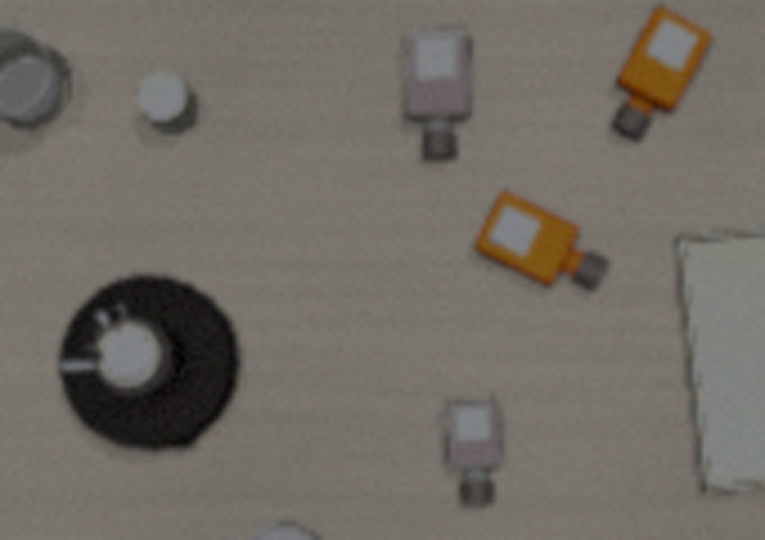

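View pics/cs.png

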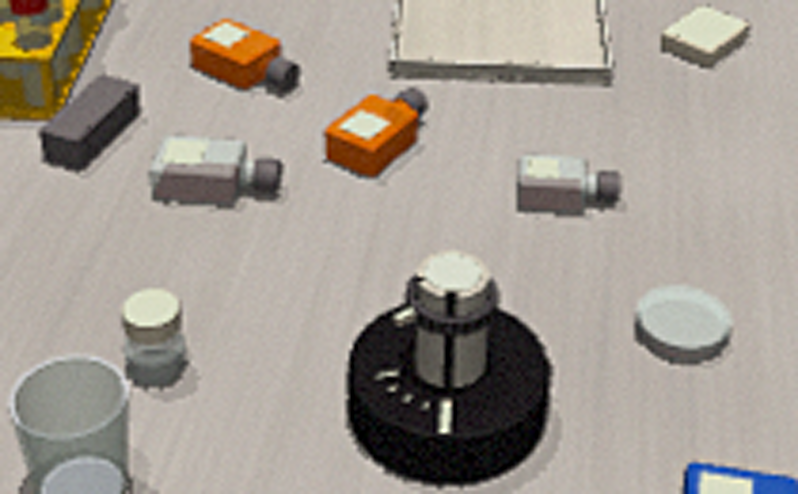

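```bash
cat > h.py <<'E'
import numpy as np, cv2
from scipy.spatial.transform import Rotation as Ro
def ray(cam,uv,z):
    R=np.array(cam['R']);t=np.array(cam['t']);C=-R.T@t
    d=R.T@np.array([(uv[0]-cam['cx'])/cam['fx'],(uv[1]-cam['cy'])/cam['fy'],1.])
    return C+d*(z-C[2])/d[2]
def proj(cam,X):
    c=np.array(cam['R'])@np.array(X)+np.array(cam['t']); return np.array([cam['fx']*c[0]/c[2]+cam['cx'],cam['fy']*c[1]/c[2]+cam['cy']])
def tri(c1,u1,c2,u2):
    A=[];b=[]
    for c,u in((c1,u1),(c2,u2)):
        R=np.array(c['R']);t=np.array(c['t'])
        for k,(f,cc) in enumerate(((c['fx'],c['cx']),(c['fy'],c['cy']))):
            w=(u[k]-cc)/f; A.append(w*R[2]-R[k]); b.append(t[k]-w*t[2])
    return np.linalg.lstsq(np.array(A),np.array(b),rcond=None)[0]
def plan(pos,Rt,st):
    "rows numbers: world target pose -> shift/turn in tool units"
    R0=Ro.from_rotvec(st['orientation']); s=R0.inv().apply(np.array(pos)-st['tool_pos'])/500
    a=(R0.inv()*Rt).as_rotvec()/(2*np.pi); return np.round(np.r_[s,a],4)
def toolrot(jaw_deg):
    "tool pointing down, jaw axis (tool z) at world angle"
    a=np.radians(jaw_deg); z=np.array([np.cos(a),np.sin(a),0]); y=np.array([0,0,-1.]); x=np.cross(y,z)
    return Ro.from_matrix(np.c_[x,y,z])
E
python3 - <<'E'
from h import *
from rig import optics,telemetry
T=optics.camera_model('top');S=optics.camera_model('side')
t=cv2.imread("pics/top0.png"); s=cv2.imread("pics/side0.png")
f=lambda x,y:(215+x/4.5-.4,145+y/4.5-.4)
g=lambda x,y:(220+x/3.8-.4,185+y/3.8-.4)
# housing by dark mask
m=(t.max(2)<45).astype(np.uint8); n,l,st,c=cv2.connectedComponentsWithStats(m)
for i in range(1,n):
    if st[i,4]>300: print('dark',st[i],c[i])
print('lens top',ray(T,f(132,355),108),'side',ray(S,g(453,270),108))
print('open mark out/in',ray(T,f(65,366),40),ray(T,f(100,364),40), 'side',ray(S,g(445,430),40),ray(S,g(446,400),40))
print('fin?',ray(T,f(103,318),89), 'side',ray(S,g(397,320),89),ray(S,g(410,312),89))
for nm,p in dict(medbodyTL=(405,30),medTR=(470,32),medBL=(403,118),medBR=(470,118),medcap=(438,160),smTL=(447,398),smTR=(500,398),smBL=(445,467),smBR=(500,468),smcap=(477,505)).items(): print(nm,ray(T,f(*p),22 if 'cap' not in nm else 13)[:2])
for nm,p in dict(a=(367,198),b=(468,190),c=(474,243),d=(371,253)).items(): print(nm,ray(T,p,16)[:2])
st=telemetry.read_state();print(Ro.from_rotvec(st['orientation']).as_matrix().round(3))
E
```

```text
dark [   0    0  640    7 3672] [345.51715686   2.43382353]
dark [  588   133    52   267 11271] [617.72238488 263.46757164]
dark [106 138  22  21 352] [116.39772727 148.20454545]
dark [    0   192   114   208 10574] [ 36.94552676 306.32617742]
dark [229 207  39  38 872] [249.56422018 225.85779817]
dark [508 239  11  39 318] [513.22641509 258.21069182]
dark [ 289  355   61   45 1996] [318.59418838 379.93687375]
lens top [497.07509348 231.35594259 108.        ] side [496.0242014  233.76127149 108.        ]
open mark out/in [493.45354541 288.8668689   40.        ] [494.99702397 264.95204586  40.        ] side [491.65243459 289.99876524  40.        ] [493.89455343 266.82218179  40.        ]
fin? [522.64455239 254.58187232  89.        ] side [523.87658093 259.12925572  89.        ] [517.65337452 251.32240574  89.        ]
medbodyTL [733.24645852  60.02990313]
medTR [732.12312227  14.14989805]
medBL [670.27408578  60.64766414]
medBR [670.60268848  13.60689669]
medcap [642.03016628  36.03152557]
smTL [474.3122337   27.76820099]
smTR [474.58247437  -8.85281152]
smBL [426.90408794  28.66504847]
smBR [426.50284992  -9.19583607]
smcap [401.06098227   6.51550891]
a [ 585.94000859 -138.08409848]
b [ 613.62484006 -456.58212493]
c [ 447.33471121 -470.41727448]
d [ 414.034277   -149.92759491]
[[ 0.949 -0.     0.316]
 [-0.316 -0.002  0.949]
 [ 0.    -1.    -0.002]]
```

Run:
```python
from h import *
from rig import optics
S=optics.camera_model('side');T=optics.camera_model('top')
t=cv2.imread("pics/top0.png"); s=cv2.imread("pics/side0.png")
# lens centroid bright, both views ; housing
for nm,im,cm,b,th in(('top',t,T,(236,216,262,236),120),('side',s,S,(326,248,354,268),200)):
    x0,y0,x1,y1=b; m=im[y0:y1,x0:x1].min(2)>th; ys,xs=np.nonzero(m); print(nm,xs.mean()+x0,ys.mean()+y0,len(xs), ray(cm,(xs.mean()+x0,ys.mean()+y0),108))
a=cv2.resize(s[245:315,305:375],None,fx=8.5,fy=8.5,interpolation=cv2.INTER_CUBIC)
def P(X): return tuple(int(v) for v in ((proj(S,X)-[305,245]+.5)*8.5))
c=np.array([497,232.5])
for ang in (25.7,43,94.4):
    u=np.array([np.cos(np.radians(ang)),np.sin(np.radians(ang))])
    for rr,z in((38,40),(37,89),(45,40)): cv2.circle(a,P([*(c+rr*u),z]),3,(0,0,255),-1)
cv2.circle(a,P([*c,108]),3,(255,0,0),-1)
for th in np.linspace(0,2*np.pi,40):
  cv2.circle(a,P([*(c+60*np.array([np.cos(th),np.sin(th)])),40]),2,(0,255,0),-1)
  cv2.circle(a,P([*(c+21*np.array([np.cos(th),np.sin(th)])),108]),1,(0,255,0),-1)
cv2.imwrite("pics/lamp.png",a)
```

```text
top 243.0 222.7840909090909 88 [499.12466738 234.15497683 108.        ]
side 338.3529411764706 256.38235294117646 102 [496.70746793 236.32524246 108.        ]
```

View pics/lamp.png

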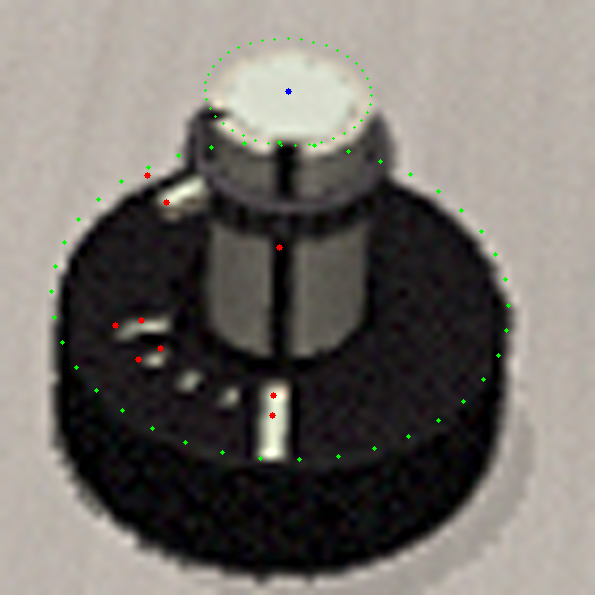

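Run:
```python
from h import *
from rig import optics,telemetry
S=optics.camera_model('side');T=optics.camera_model('top')
for nm,cm,b in(('top',T,(225,203,272,250)),('side',S,(300,255,372,320))):
    im=cv2.imread(f"pics/{nm}0.png"); x0,y0,x1,y1=b
    m=(im[y0:y1,x0:x1].max(2)<(48 if nm=='top' else 70)).astype(np.uint8)
    cs,_=cv2.findContours(m,0,1); c=max(cs,key=cv2.contourArea); h=cv2.convexHull(c)[:,0,:]+[x0,y0]
    # silhouette extents vs model extents
    th=np.linspace(0,6.283,200)
    best=np.array([497.5,234.5])
    for _ in range(6):
        M=np.array([proj(cm,[best[0]+60*np.cos(a),best[1]+60*np.sin(a),z]) for z in(0,40) for a in th])
        e=np.array([(h[:,0].min()+h[:,0].max())/2-(M[:,0].min()+M[:,0].max())/2,(h[:,1].max() - M[:,1].max()) if nm=='side' else (h[:,1].min()+h[:,1].max())/2-(M[:,1].min()+M[:,1].max())/2])
        J=np.array([proj(cm,[*(best+d),20])-proj(cm,[*best,20]) for d in np.eye(2)]).T
        best=best+np.linalg.solve(J,e)
    print(nm,best,h.min(0),h.max(0),M.min(0),M.max(0))
print(plan([497.5,234.5,205],toolrot(-47),telemetry.read_state()))
```

```text
top [495.85433448 232.9691502 ] [229 207] [267 244] [227.72842354 205.89312654] [268.27157646 245.10687346]
side [496.89919769 232.89469473] [311 258] [364 312] [310.59674582 261.3239553 ] [364.40325374 311.99998096]
[ 7.955e-01 -8.000e-04 -5.392e-01  1.000e-04  3.293e-01  3.000e-04]
```

```bash
python3 -m crank '0.796 0.002 -0.539 0 0.329 0;0.796 0.002 -0.539 0 0.329 0;0.796 0.002 -0.539 0 0.329 0;0.796 0.002 -0.539 0 0.329 0;0.796 0.002 -0.539 0 0.329 0;0.796 0.002 -0.539 0 0.329 0;0.796 0.002 -0.539 0 0.329 0;0.796 0.002 -0.539 0 0.329 0' 1 20
python3 - <<'E'
from h import *
from rig import telemetry
st=telemetry.read_state();print(st['time_s'],st['q'].round(2),st['tool_pos'])
print(plan([497,233.3,205],toolrot(-47),st))
E
```

```text
time_s: 0.9
tool_pos: [449.3, 297.0, 203.8]
orientation: [-1.23, 1.177, -1.178]
force: [1.0, 0.3, -0.5]
width: 85.4
0.9 [-0.94  0.28  0.36  1.9  -0.12  0.98 -0.49] [449.2569512  297.02799576 203.75421478]
[ 1.314e-01 -2.400e-03  8.990e-02 -1.000e-04  1.374e-01  2.000e-04]
```

```bash
python3 -m crank '0.131 -0.002 0.09 0 0.137 0;0.131 -0.002 0.09 0 0.137 0;0.131 -0.002 0.09 0 0.137 0;0.131 -0.002 0.09 0 0.137 0;0.131 -0.002 0.09 0 0.137 0;0.131 -0.002 0.09 0 0.137 0;0.131 -0.002 0.09 0 0.137 0;0.131 -0.002 0.09 0 0.137 0'
python3 - <<'E'
from h import *
from rig import telemetry,optics
st=telemetry.read_state();print(st['time_s'],st['q'].round(2),st['tool_pos'])
print(plan([497,233.3,77],toolrot(-47),st))
for n in('top','side'):
    im=optics.snapshot(n)[:,:,::-1]; cv2.imwrite(f'pics/{n}1.png',im)
    u=(248,226) if n=='top' else (338,260); c=im[u[1]-80:u[1]+70,u[0]-75:u[0]+75]; cv2.imwrite(f'pics/{n}1c.png',cv2.resize(c,None,fx=3.9,fy=3.9,interpolation=2))
E
```

```text
time_s: 1.7
tool_pos: [496.8, 233.6, 204.6]
orientation: [-0.707, 1.779, -1.78]
force: [0.0, 0.9, 0.2]
width: 85.5
1.7 [-0.95  0.32  0.55  1.88 -0.2   1.   -1.13] [496.78045856 233.61267823 204.59354016]
[-2.000e-04  2.552e-01  6.000e-04 -1.000e-04  9.000e-04  2.000e-04]
```

View pics/side1c.png

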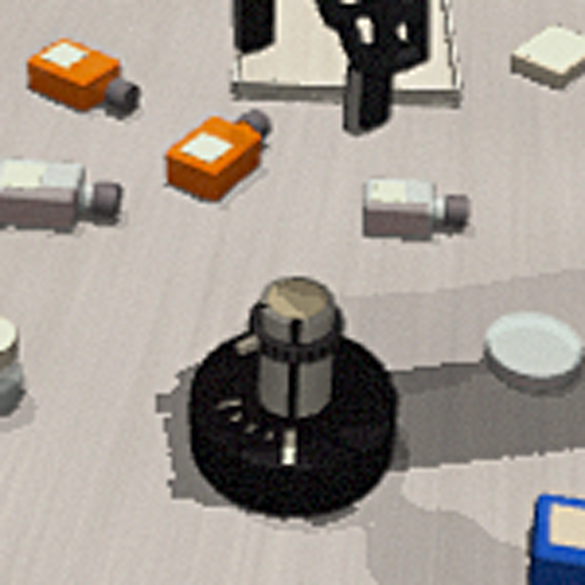

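View pics/top1c.png

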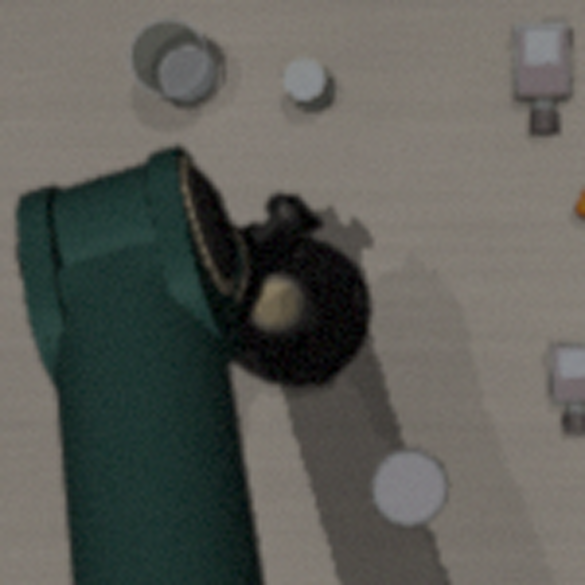

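```bash
python3 -m crank '0 0.1 0 0 0 0;0 0.2 0 0 0 0;0 0.262 0.001 0 0.001 0;0 0.262 0.001 0 0.001 0;0 0.262 0.001 0 0.001 0'
python3 - <<'E'
from h import *
from rig import telemetry,optics
st=telemetry.read_state();print(st['time_s'],st['q'].round(2),st['tool_pos'],st['force'])
print(plan([497,233.3,74],toolrot(-47),st))
for n in('side',):
    im=optics.snapshot(n)[:,:,::-1]; cv2.imwrite(f'pics/{n}2.png',im)
    u=(248,226) if n=='top' else (338,280); c=im[u[1]-60:u[1]+40,u[0]-50:u[0]+50]; cv2.imwrite(f'pics/{n}2c.png',cv2.resize(c,None,fx=5.9,fy=5.9,interpolation=2))
E
```

```text
time_s: 2.3
tool_pos: [497.7, 232.9, 74.2]
orientation: [-0.702, 1.783, -1.785]
force: [0.6, 0.9, 0.3]
width: 85.4
2.3 [-0.87  0.5   0.48  1.97 -0.33  0.74 -1.02] [497.71649874 232.8629096   74.17964892] [0.59798621 0.87416745 0.30475647]
[ 0.0005  0.0004 -0.0016 -0.0001 -0.0002  0.0002]
```

View pics/side2c.png

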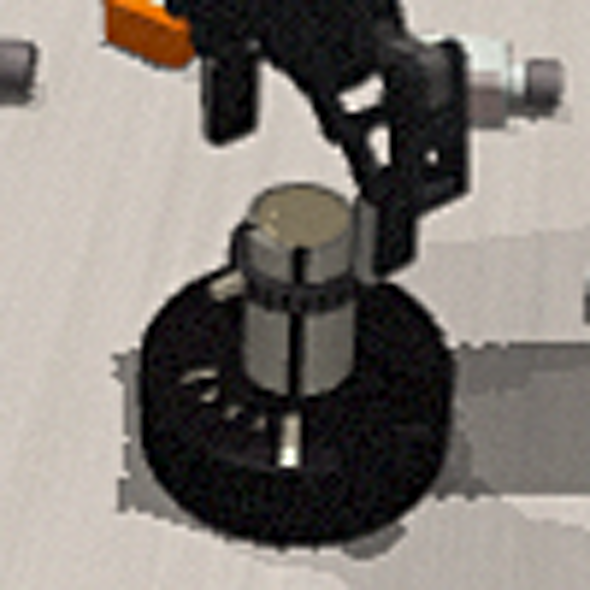

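Run:
```python
from h import *
from rig import optics
S=optics.camera_model('side')
im=cv2.imread('pics/side2c.png')
c=np.array([497.7,232.9]);a=np.radians(-47);u=np.array([np.cos(a),np.sin(a)]);v=np.array([-u[1],u[0]])
for sg in(1,-1):
  for rr in(42.5,57):
    for w in(-11,11):
      p=proj(S,[*(c+sg*rr*u+w*v),87]); q=(p-[288,220]+.5)*5.9; print(sg,rr,w,q.round()); cv2.circle(im,tuple(int(k) for k in q),3,(0,0,255),-1)
for t in np.linspace(0,6.28,50):
  q=(proj(S,[497+26*np.cos(t),233.3+26*np.sin(t),94])-[288,220]+.5)*5.9; cv2.circle(im,tuple(int(k) for k in q),1,(0,255,0),-1)
cv2.imwrite('pics/chk.png',im)
```

```text
1 42.5 -11 [254. 184.]
1 42.5 11 [207. 204.]
1 57 -11 [233. 164.]
1 57 11 [185. 184.]
-1 42.5 -11 [392. 310.]
-1 42.5 11 [343. 333.]
-1 57 -11 [417. 333.]
-1 57 11 [368. 357.]
```

View pics/chk.png

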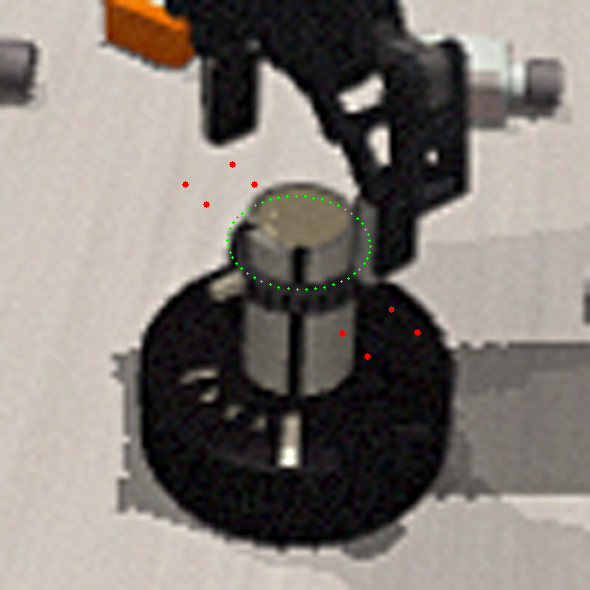

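Run:
```python
from h import *
from rig import optics,telemetry
S=optics.camera_model('side');T=optics.camera_model('top')
for n,cm,(x0,y0) in(('side',S,(270,200)),('top',T,(200,170))):
  im=optics.snapshot(n)[:,:,::-1][y0:y0+120,x0:x0+120]; im=cv2.resize(im,None,fx=5,fy=5,interpolation=2)
  st=telemetry.read_state(); print(st['tool_pos'])
  R=Ro.from_rotvec(st['orientation'])
  for X in([0,0,0],[0,-13,42.5],[0,-13,-42.5],[0,-13,57],[0,-13,-57],[0,-38,57],[0,-38,-57]):
    p=proj(cm,st['tool_pos']+R.apply(X)); q=(p-[x0,y0]+.5)*5; cv2.circle(im,tuple(int(k) for k in q),3,(0,0,255),-1)
  cv2.imwrite(f'pics/{n}3.png',im)
```

```text
[498.85019739 233.6663733   75.75088247]
[498.81132862 233.81745164  75.87087189]
```

View pics/side3.png

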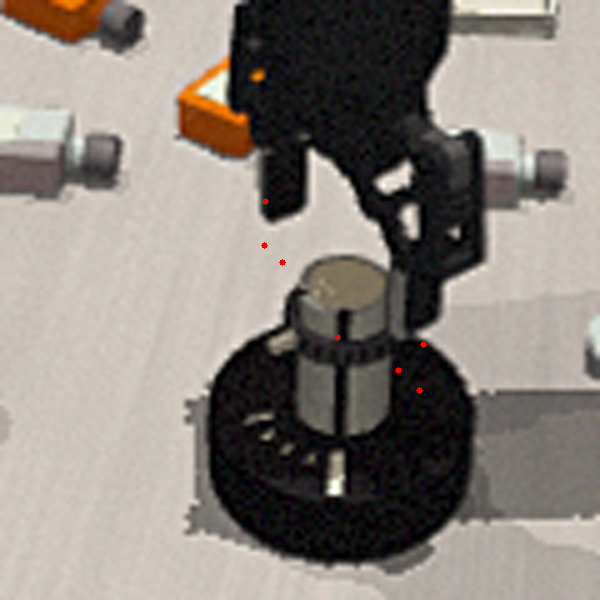

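View pics/top3.png

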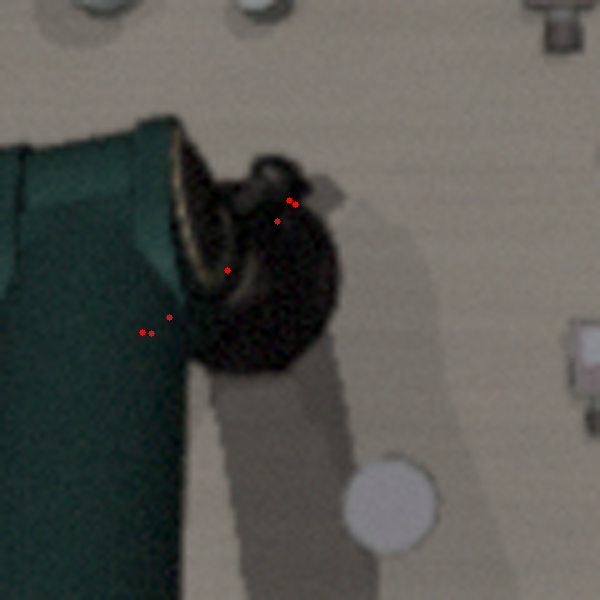

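```bash
python3 -m crank '0 0 0 0 0 0;0 0 0 0 0 0;0 0 0 0 0 0;0 0 0 0 0 0;0 0 0 0 0 0' 0.46 20;  cat > look.py <<'E'
import sys
from h import *
from rig import optics,telemetry
def look(n,x0,y0,w,h,sc,out,extra=()):
  cm=optics.camera_model(n); im=optics.snapshot(n)[:,:,::-1]; cv2.imwrite(f'pics/{out}_full.png',im)
  im=cv2.resize(im[y0:y0+h,x0:x0+w],None,fx=sc,fy=sc,interpolation=2)
  st=telemetry.read_state(); print(st['time_s'],st['tool_pos'].round(1),st['force'].round(1),st['width'].round(1),st['q'].round(2))
  R=Ro.from_rotvec(st['orientation'])
  for X in ([0,0,0],[0,0,st['width']/2],[0,0,-st['width']/2]):
    q=(proj(cm,st['tool_pos']+R.apply(X))-[x0,y0]+.5)*sc; cv2.circle(im,tuple(int(k) for k in q),3,(0,0,255),-1)
  for X in extra:
    q=(proj(cm,X)-[x0,y0]+.5)*sc; cv2.circle(im,tuple(int(k) for k in q),2,(0,255,0),-1)
  cv2.imwrite(f'pics/{out}.png',im); return st
E
python3 -c "
from look import *
look('side',270,200,120,120,5,'s4')"
```

```text
time_s: 2.95
tool_pos: [498.8, 233.9, 76.0]
orientation: [-0.698, 1.783, -1.782]
force: [1.2, 0.7, -0.2]
width: 62.0Traceback (most recent call last):
  File "<string>", line 3, in <module>
    look('side',270,200,120,120,5,'s4')
    ~~~~^^^^^^^^^^^^^^^^^^^^^^^^^^^^^^^
  File "look.py", line 7, in look
    st=telemetry.read_state(); print(st['time_s'],st['tool_pos'].round(1),st['force'].round(1),st['width'].round(1),st['q'].round(2))
                                                                                               ^^^^^^^^^^^^^^^^^
AttributeError: 'float' object has no attribute 'round'
```

```bash
sed -i "s/st\['width'\].round(1)/round(st['width'],1)/" look.py
python3 -c "
from look import *
look('side',270,200,120,120,5,'s4')"
```

```text
3.05 [498.7 233.8  75.8] [0.5 0.1 0.1] 62.5 [-0.87  0.5   0.48  1.97 -0.33  0.74 -1.02]
```

View pics/s4.png

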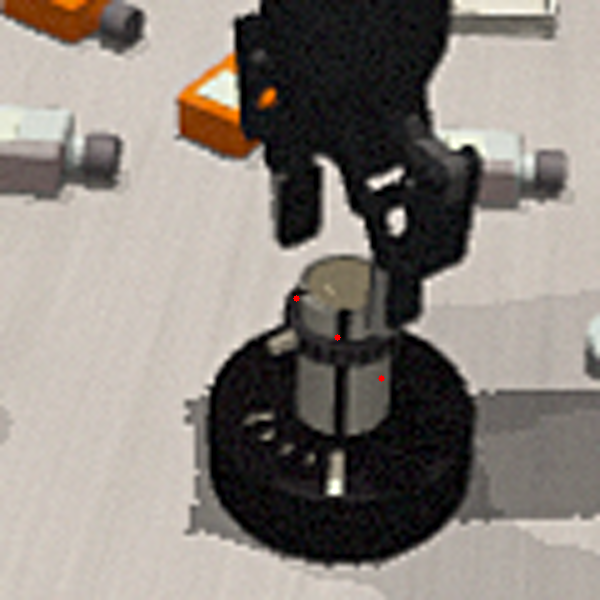

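```bash
python3 -m crank '0.003 0.015 -0.002 0 0 0;0.003 0.03 -0.002 0 0 0;0.003 0.03 -0.002 0 0 0;0.003 0.03 -0.002 0 0 0'
python3 -c "
from look import *
look('side',270,200,120,120,5,'s5')"
```

```text
time_s: 3.45
tool_pos: [496.8, 233.3, 60.3]
orientation: [-0.699, 1.783, -1.783]
force: [-0.4, -1.2, 0.5]
width: 62.2
3.5 [497.  233.4  60.6] [ 0.3  0.5 -0.2] 62.5 [-0.86  0.52  0.46  1.98 -0.35  0.71 -1.01]
```

View pics/s5.png

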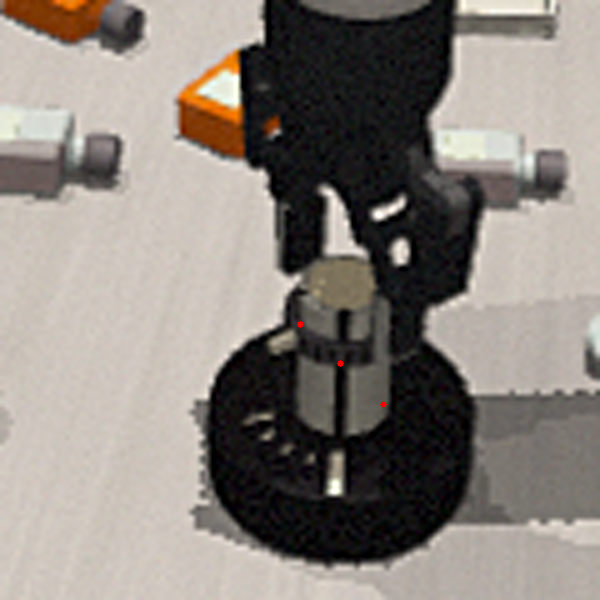

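```bash
python3 -m crank '0 0.016 0 0 0 0;0 0.016 0 0 0 0;0 0.016 0 0 0 0' && python3 -m crank '0 0 0 0 0 0;0 0 0 0 0 0;0 0 0 0 0 0;0 0 0 0 0 0;0 0 0 0 0 0;0 0 0 0 0 0' -0.2 20
python3 -c "
from look import *
look('side',270,200,120,120,5,'s6')"
```

```text
time_s: 3.8
tool_pos: [496.9, 233.2, 52.3]
orientation: [-0.699, 1.783, -1.784]
force: [0.5, 0.4, -0.1]
width: 62.1
time_s: 4.4
tool_pos: [496.4, 233.9, 52.6]
orientation: [-0.699, 1.783, -1.782]
force: [-3.8, 2.0, 5.1]
width: 50.9
4.45 [496.4 233.9  52.6] [-4.1  2.9  4.9] 50.9 [-0.86  0.54  0.45  1.99 -0.36  0.7  -1.  ]
```

View pics/s6.png

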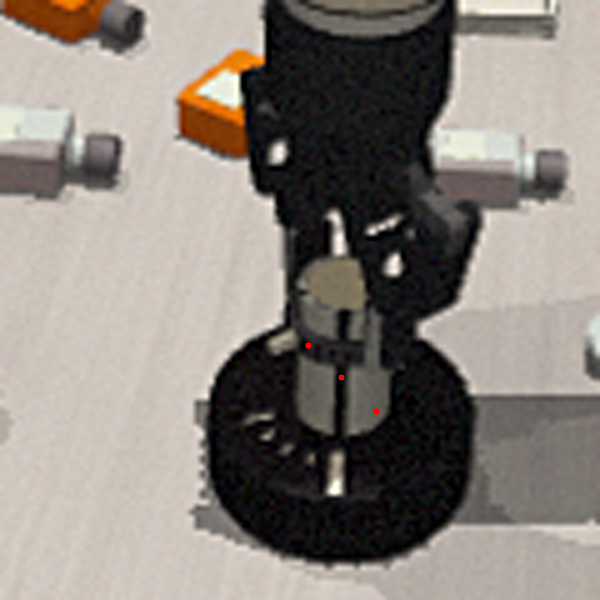

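```bash
python3 -m crank '0 0 0 0 -0.02 0;0 0 0 0 -0.04 0;0 0 0 0 -0.06 0;0 0 0 0 -0.08 0;0 0 0 0 -0.1 0;0 0 0 0 -0.12 0;0 0 0 0 -0.14 0;0 0 0 0 -0.14 0'
python3 -c "
from look import *
import numpy as np
c=np.array([497,233.3]);a=np.radians(94.4);u=np.array([np.cos(a),np.sin(a)])
look('side',270,200,120,120,5,'s7',[[*(c+37*u),89],[*(c+45*u),40]])"
```

```text
time_s: 5.25
tool_pos: [497.5, 233.5, 52.7]
orientation: [-1.232, 1.165, -1.167]
force: [1.2, -0.0, 0.2]
width: 50.7
5.3 [497.5 233.5  52.6] [1.7 0.9 0.3] 51.0 [-0.68  0.51  0.23  1.97 -0.18  0.67 -0.29]
```

View pics/s7.png

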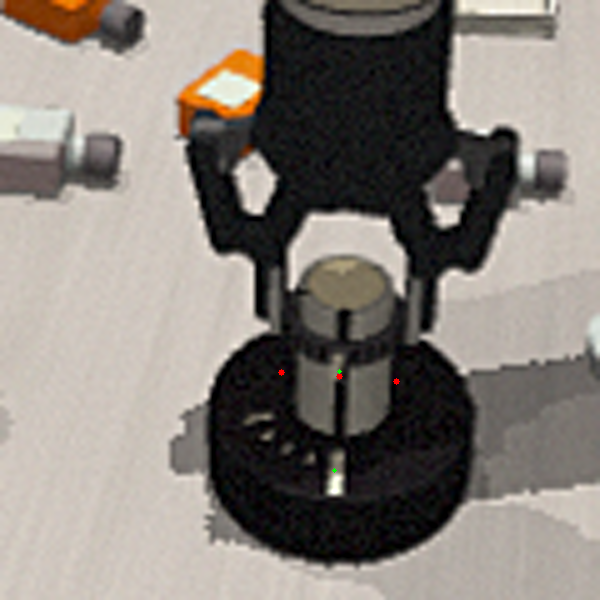

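```bash
python3 -c "
import cv2
im=cv2.imread('pics/s7_full.png')[255:305,310:365]
cv2.imwrite('pics/z7.png',cv2.resize(im,None,fx=11,fy=11,interpolation=2))"
```

```text
(no output)
```

View pics/z7.png

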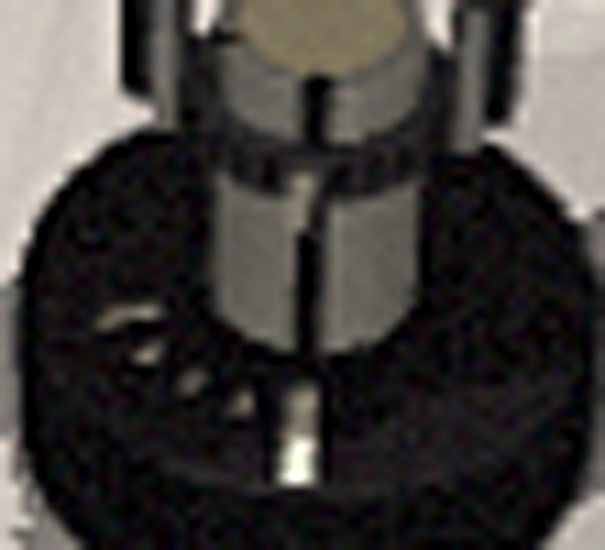

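Run:
```python
from h import *
from rig import optics
S=optics.camera_model('side')
C=-np.array(S['R']).T@S['t'];print(C)
c=np.array([497,233.3])
def Z(r,a,z):
    a=np.radians(a); return ((proj(S,[c[0]+r*np.cos(a),c[1]+r*np.sin(a),z])-[310,255]+.5)*11).round(0)
for a in(88,91,94.4,98): print(a,'fin root/tip',Z(27,a,89),Z(37,a,92),'collar up/lo',Z(21,a,101),Z(21,a,70),'mark',Z(45,a,40))
g=cv2.imread('pics/s7_full.png').astype(float).mean(2)[255:305,310:365]
for y in(7,8,9,10,11,15,16,17,18,19,20,21,22,23,24,25,36,38,40,42): print(y,g[y,22:35].round(0).astype(int))
```

```text
[437.85175879 886.80134716 651.5480862 ]
88 fin root/tip [293. 176.] [285. 199.] collar up/lo [300. 108.] [295. 229.] mark [271. 428.]
91 fin root/tip [300. 177.] [295. 201.] collar up/lo [306. 109.] [301. 230.] mark [283. 429.]
94.4 fin root/tip [309. 178.] [307. 201.] collar up/lo [312. 109.] [307. 231.] mark [297. 431.]
98 fin root/tip [318. 178.] [319. 202.] collar up/lo [319. 110.] [314. 231.] mark [311. 431.]
7 [ 90  93 106 111 103  56   2   1  58  89  88  94 100]
8 [ 94  96  95  98 101  47   0  23  82 117 109 102 102]
9 [ 94  95  97 102  99  49   7  25  71 105 106  97  96]
10 [100 102 102 103  91  55   2  34  93 113 103  98  94]
11 [ 53  84  98 101 101  45   2  42  93 111 104  95  89]
15 [28 38  6 30 47 62 58 42 20 12 36 21 23]
16 [ 37  28   4  37  84 134  94  38  10  21  42  24  23]
17 [ 78  55  41  45  86 120  83  24  23  24  34  30  47]
18 [ 97 103  97  97 119 117  54  37  70  67  83  94 100]
19 [ 90  94  97 105 118 113  34  43 112 105  97 100  92]
20 [ 94  94  96  99 119 105  25  45 113 103 101  93  89]
21 [ 90  99  98  97  96  23  32  59 107  96  94  96  89]
22 [ 91  92  98  95  97   0   1  57 109 102  98  94  95]
23 [ 92  92  95  99  98   6  14  55 106 104  97  95  87]
24 [ 90  97  94  98  94   4   3  56 108 101 100  98  88]
25 [ 92  97  97 101  91   0  10  59 107  97 101 100  90]
36 [106   5   4  35  90 133 121   3  24   4  23  13  16]
38 [ 12   9   8  32  93 118  86   0   0  13  14  20  13]
40 [ 26  18   6  52 180 250 156   9  26  29  30  31  30]
42 [ 31  28  14  98 222 243 115  13  21  24  30  31  27]
```

```bash
python3 -m crank '0 0 0 0 -0.009 0;0 0 0 0 -0.009 0;0 0 0 0 -0.009 0'
cat > fin.py <<'E'
from look import *
def fin(out):
    look('side',270,200,120,120,5,out)
    im=cv2.imread(f'pics/{out}_full.png'); g=im.astype(float).mean(2)[255:305,310:365]
    for y in(8,10,15,16,17,18,19,20,21,23,25,36,38,40,42): print(y,g[y,22:35].round(0).astype(int))
    cv2.imwrite(f'pics/{out}z.png',cv2.resize(im[255:305,310:365],None,fx=11,fy=11,interpolation=2))
E
python3 -c "
from fin import *
fin('s8')"
```

```text
time_s: 5.6
tool_pos: [497.6, 233.5, 52.6]
orientation: [-1.255, 1.126, -1.129]
force: [-0.7, 0.5, 1.3]
width: 51.1
5.65 [497.6 233.5  52.6] [-0.2  0.7  0.3] 50.6 [-0.67  0.51  0.22  1.97 -0.17  0.67 -0.24]
8 [ 87  94  91  99  93  47   1  18  72 119 109  96  97]
10 [ 94  98 103 107  97  49   0  38  94 111 105  99  97]
15 [20 38 24 23 38 59 66 58 35 15 33 42 17]
16 [ 24  40  20  10  47 102 126  61  30  15  31  32  14]
17 [ 77  66  46  30  65 112 120  46  34  23  38  39  40]
18 [ 89 102  97  81  92 111 113  42  76  67  75  97 107]
19 [ 97  98  93  99 104 118 112  51 103 102 103  95  92]
20 [ 92  93  95 102  95  94 106  44 105 100  99  98  93]
21 [ 90  96  93  98  88  32  51  50 107  97  99  93  90]
23 [ 88  96  98 101  94   0   8  61 108 102 102  94  92]
25 [ 93  99  92 104  93   0  17  55 104 101  96  99  91]
36 [ 92   6   0  34  95 138 123   0   7  20  12  16   4]
38 [ 17   8   4  35  88 116  82   2   7  24  21  11  18]
40 [ 19   3  15  62 179 250 157   9  32  26  20  25  30]
42 [ 31  22  17 102 225 241 113   7  25  25  27  23  23]
```

```bash
ls pics | tail -3
```

```text
top1c.png
top3.png
z7.png
```

View pics/s8z.png

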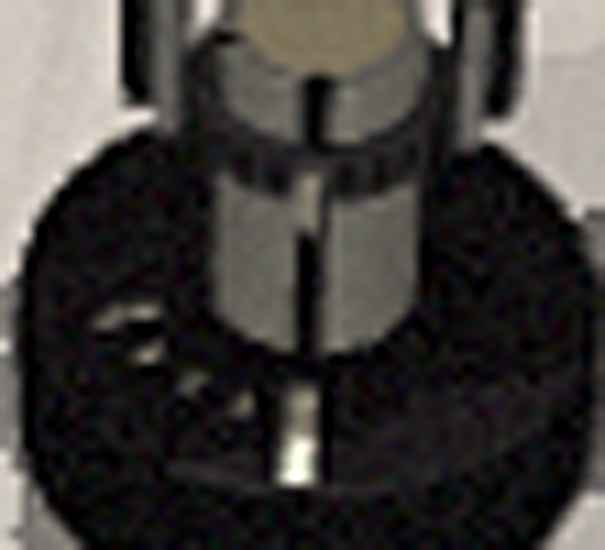

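```bash
python3 -m crank '0 0 0 0 -0.002 0;0 0 0 0 -0.002 0' && python3 -m crank '0 0 0 0 0 0;0 0 0 0 0 0;0 0 0 0 0 0' 0.5 && python3 -m crank '0 -0.1 0 0 0 0;0 -0.2 0 0 0 0;0 -0.3 0 0 0 0;0 -0.4 0 0 0 0;0 -0.4 0 0 0 0' 1
python3 -c "
from fin import *
fin('s9')"
```

```text
time_s: 5.85
tool_pos: [497.6, 233.5, 52.6]
orientation: [-1.261, 1.117, -1.12]
force: [-0.1, 1.2, 1.2]
width: 50.7
time_s: 6.15
tool_pos: [497.6, 233.2, 52.5]
orientation: [-1.261, 1.117, -1.12]
force: [-0.2, -0.6, 0.1]
width: 64.2
time_s: 6.65
tool_pos: [500.8, 234.6, 260.0]
orientation: [-1.247, 1.112, -1.122]
force: [0.6, 1.5, -0.6]
width: 85.2
6.7 [498.9 233.9 256.3] [-0.1  0.4 -1.2] 85.4 [-0.73  0.24  0.27  1.82 -0.07  1.08 -0.31]
8 [ 85  85  86  91  89  45   0  28  77 115 101  91  92]
10 [ 91  94  97 101  90  49   2  42  84 103  94 100  93]
15 [11 28 31 18 24 51 75 59 32 19 31 38 11]
16 [ 30  35  21  18  43 106 152  85  24   0  32  32  17]
17 [ 73  67  47  14  58 117 148  76  30  21  37  39  42]
18 [ 87  96  98  79  80 107 141  71  65  68  71  94  98]
19 [ 85  90  89  97  94 100 110  43  99 102 100  93  89]
20 [ 89  91  93  90  94  89 105  52 103  95  95  89  87]
21 [ 84  93  91  90  87  26  54  65 101  98  95  93  90]
23 [ 91  92  94  95  91   1  13  58 101 102  89  87  88]
25 [ 86  95  94  93  91   1   7  59  97 101  93  88  82]
36 [107  11  10  33 109 156 109   6  15  24  26  22  26]
38 [ 17   2   1  53 167 247 171   9  27  26  19  27  24]
40 [ 38  25  13  87 206 232 159   6  18  23  21  32  35]
42 [ 30  28   4  94 213 237 115  17  20  22  29  30  25]
```

```bash
ls pics | tail -1
```

```text
z7.png
```

View pics/s9z.png

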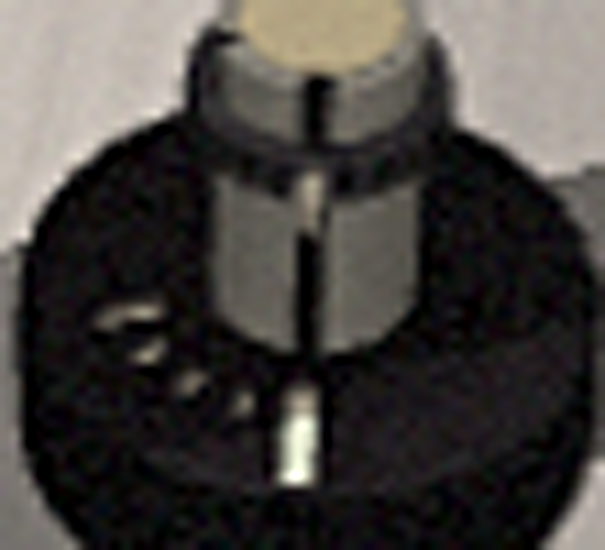

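View pics/s9_full.png

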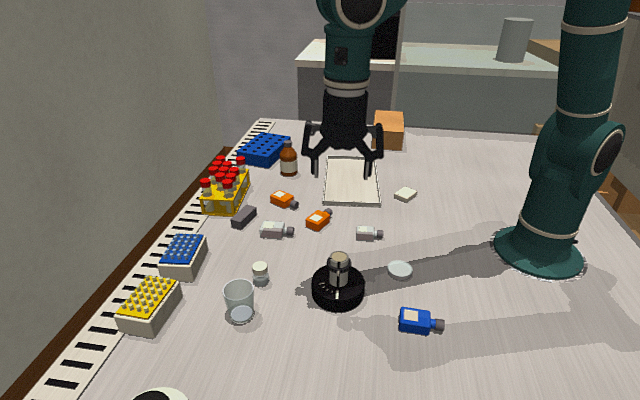

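Run:
```python
from look import *
S=optics.camera_model('side')
st=look('top',290,145,75,120,5,'t10')
R=Ro.from_rotvec(st['orientation'])
for d in(0,13,25,40):print(d,[proj(S,st['tool_pos']+R.apply([0,-d,s*42.5])).round(1) for s in(1,-1)])
```

```text
6.75 [497.3 233.2 253.7] [ 0.4  0.2 -0.5] 85.4 [-0.73  0.24  0.27  1.82 -0.07  1.08 -0.31]
0 [array([318.8, 196.6]), array([362.6, 197.9])]
13 [array([318.9, 190.8]), array([363. , 192.2])]
25 [array([319. , 185.4]), array([363.5, 186.7])]
40 [array([319.1, 178.5]), array([364.1, 179.8])]
```

```bash
python3 -c "
import cv2
im=cv2.imread('pics/s9_full.png'); cv2.imwrite('pics/z9.png',cv2.resize(im[110:250,230:400],None,fx=4.5,fy=4.5,interpolation=2))"
```

```text
(no output)
```

View pics/z9.png

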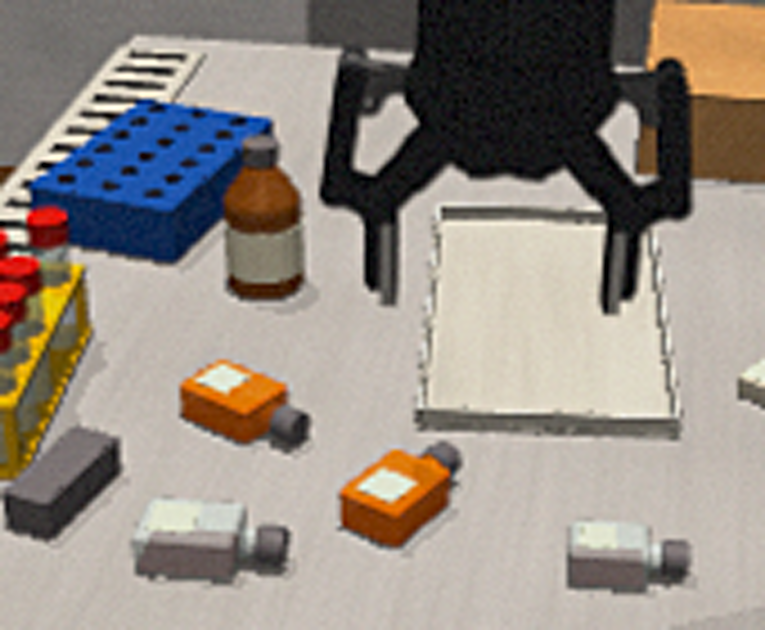

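View pics/t10.png

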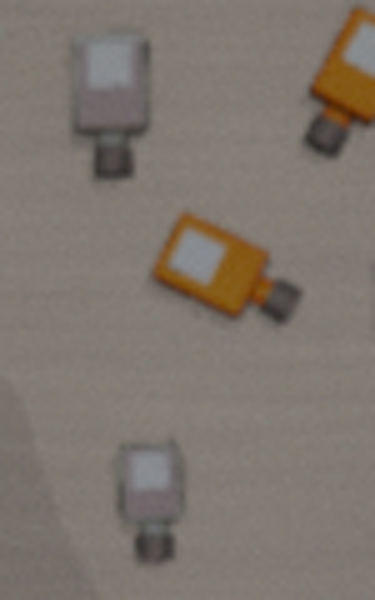

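Run:
```python
from look import *
S=optics.camera_model('side');T=optics.camera_model('top')
s=lambda x,y:(230+x/4.5-.4,110+y/4.5-.4)
t=lambda x,y:(290+x/5-.4,145+y/5-.4)
print('cap end side',ray(S,s(288,545),12),'top',ray(T,t(113,178),14))
print('small cap end side',ray(S,s(690,560),11),'top',ray(T,t(154,562),11))
print('panel mid', ray(S,s(175,514),29), ray(T,t(110,62),29),'small',ray(S,s(597,535),26),ray(T,t(150,470),26))
print('front bottom corners med', ray(S,s(137,575),0),ray(S,s(238,582),0))
print('front bottom corners small', ray(S,s(568,586),0),ray(S,s(648,592),0))
for k in((72,33),(150,35),(73,132),(148,132)): print('med',ray(T,t(*k),25)[:2])
for k in((118,442),(183,442),(119,518),(183,520)): print('sm',ray(T,t(*k),22)[:2])
st=telemetry.read_state()
print(plan([701,37,200],toolrot(90),st),plan([701,37,200],toolrot(-90),st),st['q'].round(2))
```

```text
cap end side [640.91679152  33.35295953  12.        ] top [641.73689466  35.15430859  14.        ]
small cap end side [398.48056556   6.74279542  11.        ] top [400.49346546   7.15479766  11.        ]
panel mid [709.86014913  36.2535558   29.        ] [713.42174248  37.37915303  29.        ] small [455.33943188  11.23780887  26.        ] [457.10114468   9.9463594   26.        ]
front bottom corners med [728.22712762  62.517109     0.        ] [666.41518375  59.20694481   0.        ]
front bottom corners small [469.8237844   30.25651351   0.        ] [421.97132187  28.2099513    0.        ]
med [732.78859487  61.79254965]
med [731.83610587  12.34528532]
med [669.17568928  60.35748373]
med [669.50610433  13.06501251]
sm [474.4333267   30.04997726]
sm [474.73160383 -10.37184578]
sm [427.4494702   28.94600208]
sm [426.51416874 -10.70987161]
[ 4.390e-01  1.086e-01  3.562e-01 -1.000e-03 -2.307e-01  4.000e-04] [ 4.390e-01  1.086e-01  3.562e-01 -4.000e-04  2.693e-01 -1.100e-03] [-0.73  0.24  0.27  1.82 -0.07  1.08 -0.31]
```

```bash
python3 -m crank '0.435 0.1 0.355 0 -0.235 0;0.435 0.1 0.355 0 -0.235 0;0.435 0.1 0.355 0 -0.235 0;0.435 0.1 0.355 0 -0.235 0;0.435 0.1 0.355 0 -0.235 0;0.435 0.1 0.355 0 -0.235 0;0.435 0.1 0.355 0 -0.235 0;0.435 0.1 0.355 0 -0.235 0'
python3 - <<'E'
from look import *
st=telemetry.read_state()
print(st['q'].round(2),plan([699.5,36.5,100],toolrot(91.5),st))
E
```

```text
time_s: 7.55
tool_pos: [699.2, 36.2, 200.1]
orientation: [-1.559, 0.219, -0.218]
force: [-0.3, 0.4, 0.3]
width: 85.2
[-0.19  0.56  0.13  1.48 -0.08  1.11  1.25] [ 6.000e-04  2.001e-01  6.000e-04 -1.000e-04 -4.860e-02 -1.000e-04]
```

```bash
python3 -m crank '0 0 0 0 -0.024 0;0 0.1 0 0 -0.049 0;0 0.2 0 0 -0.049 0;0 0.28 0 0 -0.049 0;0 0.32 0 0 -0.049 0;0 0.32 0 0 -0.049 0'
python3 - <<'E'
from look import *
look('side',240,180,110,100,5.5,'s11')
E
```

```text
time_s: 8.15
tool_pos: [694.2, 35.9, 33.4]
orientation: [-1.571, -0.013, 0.032]
force: [-1.1, 0.1, -0.4]
width: 85.7
8.2 [696.4  36.   36.4] [-0.4 -0.2  0.5] 85.2 [-0.13  0.73  0.05  1.58 -0.05  0.84  1.54]
```

View pics/s11.png

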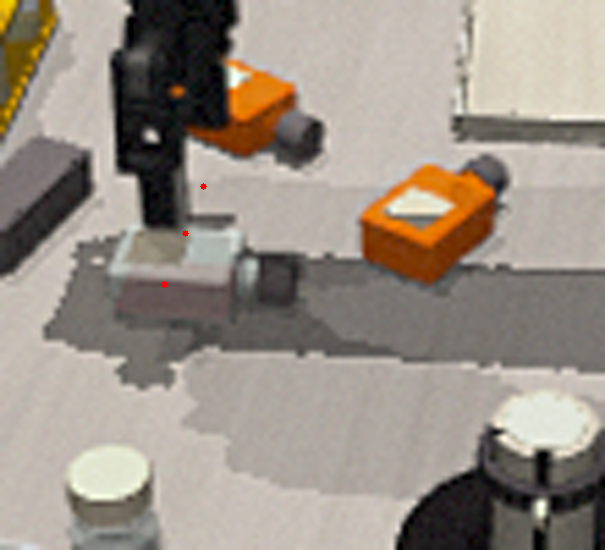

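```bash
python3 -m crank '0.005 0 0 0 0 0;0.005 0.03 0 0 0 0;0.005 0.053 0.001 0 0 0;0.005 0.053 0.001 0 0 0;0.005 0.053 0.001 0 0 0' 0.5
python3 - <<'E'
from look import *
look('side',240,180,110,100,5.5,'s12')
E
```

```text
time_s: 8.7
tool_pos: [698.5, 36.7, 9.5]
orientation: [-1.57, -0.017, 0.029]
force: [0.6, -0.4, 0.6]
width: 64.3
8.75 [698.9  36.7  10.1] [-0.2 -0.2 -0.3] 64.3 [-0.13  0.77  0.05  1.57 -0.05  0.8   1.54]
```

View pics/s12.png

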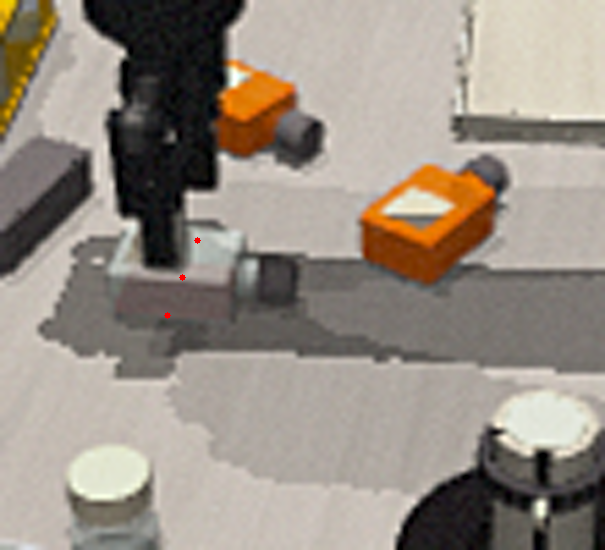

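```bash
python3 -m crank '0 0.015 0 0 0 0;0 0.03 0 0 0 0;0 0.03 0 0 0 0' && python3 -m crank '0 0.01 0 0 0 0;0 0.022 0 0 0 0;0 0.022 0 0 0 0;0 0.022 0 0 0 0'
python3 - <<'E'
from look import *
look('side',240,180,110,100,5.5,'s13')
E
```

```text
time_s: 9.05
tool_pos: [697.7, 36.6, -6.4]
orientation: [-1.571, -0.016, 0.03]
force: [-0.7, 0.5, 0.2]
width: 64.1
time_s: 9.45
tool_pos: [697.5, 36.5, -17.7]
orientation: [-1.571, -0.015, 0.03]
force: [0.1, 0.4, -0.1]
width: 63.8
9.5 [697.7  36.6 -17.4] [ 1.2 -0.  -0.5] 64.1 [-0.13  0.81  0.05  1.58 -0.05  0.76  1.54]
```

View pics/s13.png

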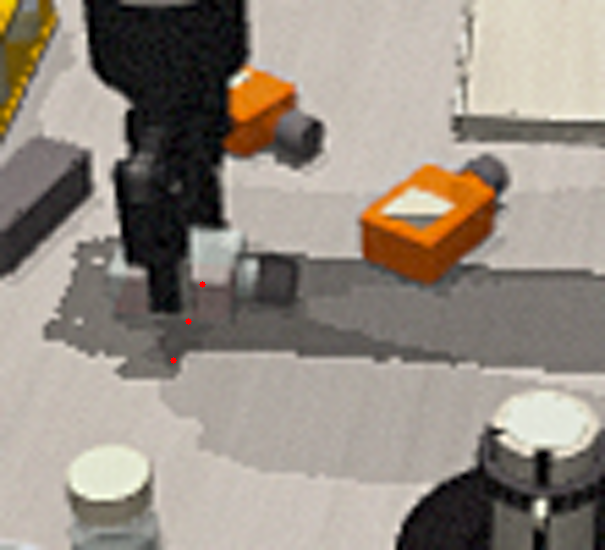

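```bash
python3 -m crank '0 0 0 0 0 0;0 0 0 0 0 0;0 0 0 0 0 0;0 0 0 0 0 0;0 0 0 0 0 0;0 0 0 0 0 0' -0.3 40 && python3 -m crank '0 -0.03 0 0 0 0;0 -0.06 0 0 0 0;0 -0.12 0 0 0 0;0 -0.2 0 0 0 0;0 -0.3 0 0 0 0;0 -0.4 0 0 0 0;0 -0.4 0 0 0 0;0 -0.4 0 0 0 0'
python3 - <<'E'
from look import *
st=look('side',230,100,150,130,5,'s14')
E
```

```text
time_s: 10.1
tool_pos: [698.2, 36.6, -16.9]
orientation: [-1.57, -0.016, 0.029]
force: [0.0, 0.4, 4.1]
width: 45.2
time_s: 10.9
tool_pos: [700.6, 36.7, 186.1]
orientation: [-1.57, -0.02, 0.026]
force: [-0.6, 0.4, -0.9]
width: 45.0
10.95 [699.3  36.6 183.7] [-0.3 -0.9 -1.2] 45.0 [-0.14  0.58  0.06  1.48 -0.04  1.09  1.53]
```

View pics/s14.png

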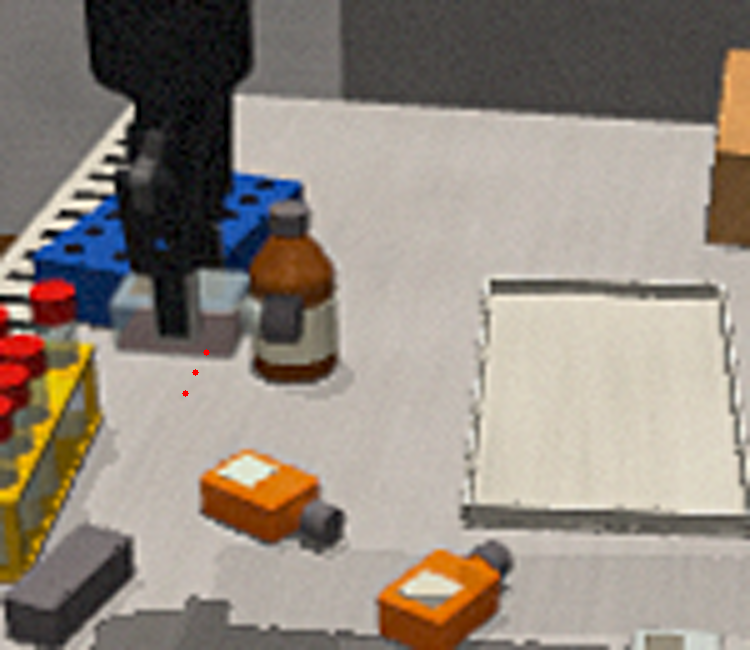

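Run:
```python
from look import *
st=telemetry.read_state(); p=plan([495.5,233.3,156.5],toolrot(91.5),st); print(p); print((p*.5).round(3))
```

```text
[-3.956e-01  5.770e-02  4.050e-01 -1.000e-04  4.000e-04 -1.300e-03]
[-0.198  0.029  0.202 -0.     0.    -0.001]
```

```bash
python3 -m crank '-0.04 0 0.04 0 0 0;-0.1 0 0.1 0 0 0;-0.16 0 0.16 0 0 0;-0.22 0 0.22 0 0 0;-0.28 0 0.28 0 0 0;-0.34 0.02 0.34 0 0 0;-0.38 0.04 0.39 0 0 0;-0.395 0.058 0.405 0 0 -0.001' && python3 -m crank '0 0 0 0 0 0;0 0 0 0 0 0;0 0 0 0 0 0'
python3 - <<'E'
from look import *
st=look('side',270,180,130,110,5.5,'s15',[[497,233.3,188],[497,233.3,108]])
print(plan([495.5,233.3,156.5],toolrot(91.5),st))
look('top',190,160,130,110,5.5,'t15')
E
```

```text
time_s: 11.75
tool_pos: [491.8, 236.1, 154.4]
orientation: [-1.57, -0.023, 0.032]
force: [0.6, 0.4, -1.0]
width: 45.1
time_s: 12.05
tool_pos: [493.0, 234.6, 154.3]
orientation: [-1.571, -0.021, 0.029]
force: [0.3, 0.1, -0.9]
width: 45.3
12.1 [493.2 234.6 154.5] [ 0.3 -0.2 -1.6] 44.9 [-0.49  0.36 -0.02  1.9   0.01  0.89  1.09]
[ 0.0046 -0.0041 -0.0028  0.      0.0009 -0.0008]
12.15 [493.1 234.8 154.6] [-0.3  0.4 -1.6] 45.0 [-0.49  0.36 -0.02  1.9   0.01  0.89  1.09]
```

View pics/s15.png

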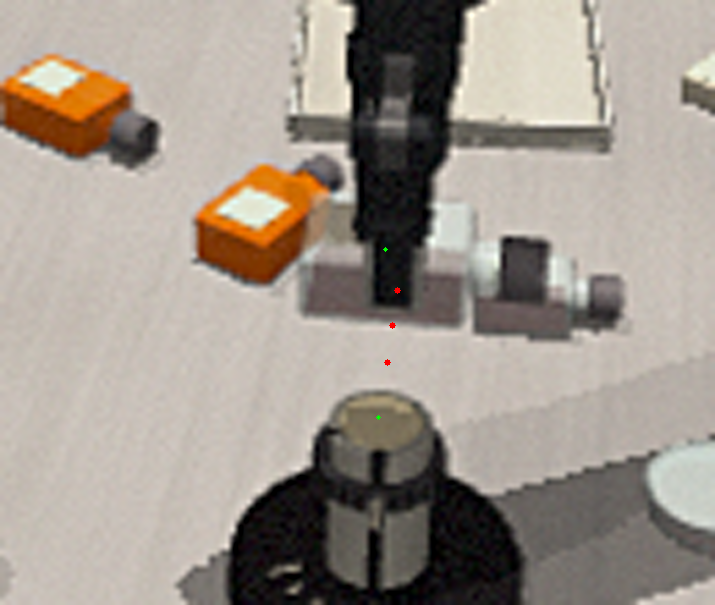

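View pics/t15.png

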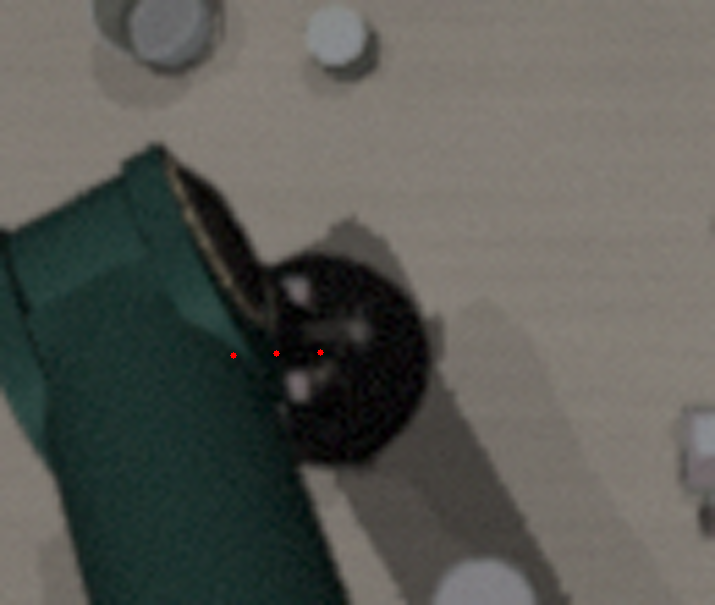

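```bash
python3 -m crank '-0.004 -0.005 -0.003 0 0 0.019;-0.011 -0.007 -0.003 0 0 0.039;-0.018 -0.009 -0.003 0 0 0.058;-0.025 -0.013 -0.003 0 0 0.078;-0.031 -0.017 -0.003 0 0 0.094;-0.036 -0.021 -0.003 0 0 0.111;-0.036 -0.021 -0.003 0 0 0.111'
python3 - <<'E'
from look import *
st=look('side',270,180,130,110,5.5,'s16',[[497,233.3,188],[497,233.3,108]])
R=Ro.from_rotvec(st['orientation']); print('tilt',np.degrees(np.arccos(-R.as_matrix()[2,1])), 'F',st['tool_pos']+R.apply([1.5,-31.5,0]))
E
```

```text
time_s: 12.85
tool_pos: [476.7, 230.7, 162.0]
orientation: [-1.511, 0.533, 0.573]
force: [0.7, 0.0, -2.3]
width: 45.2
12.9 [476.2 231.3 163.1] [ 0.1 -0.  -1.2] 45.3 [-0.35  0.73 -0.05  1.45 -0.2   1.63  1.27]
tilt 40.26262980867166 F [497.74209093 232.0122255  186.18555845]
```

View pics/s16.png

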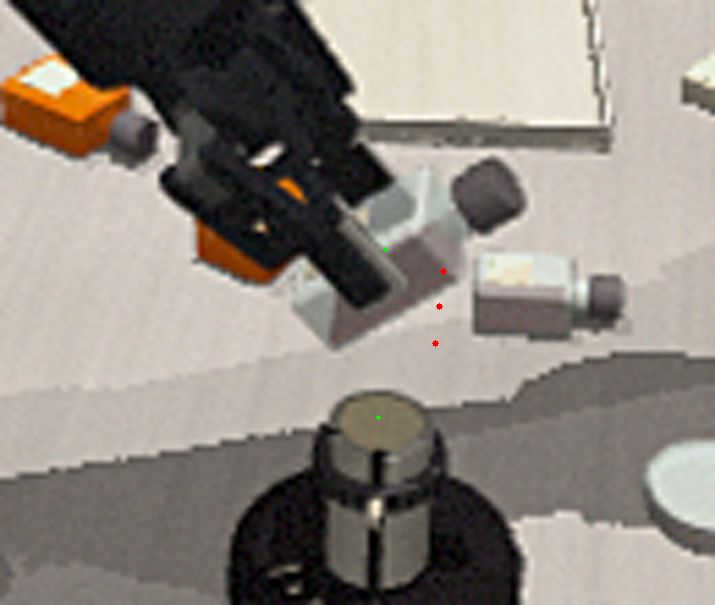

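```bash
Z='x'; for i in 1 2 3 4; do python3 -m crank '0 0 0 0 0 0;0 0 0 0 0 0;0 0 0 0 0 0;0 0 0 0 0 0;0 0 0 0 0 0;0 0 0 0 0 0;0 0 0 0 0 0;0 0 0 0 0 0' | head -2; done; python3 -m crank '0 0 0 0 0 0;0 0 0 0 0 0;0 0 0 0 0 0'
python3 - <<'E'
from look import *
st=telemetry.read_state()
R=Ro.from_rotvec(st['orientation']); print('tilt',np.degrees(np.arccos(-R.as_matrix()[2,1])), 'F',st['tool_pos']+R.apply([1.5,-31.5,0]))
for f in (.17,.34,.5,.67,.84,1):
    th=(1-f)*40.2; Rt=toolrot(91.5)*Ro.from_rotvec([0,0,np.radians(th)])
    print(plan(np.array([497,233.3,188])-Rt.apply([1.5,-31.5,0]),Rt,st).round(3))
E
```

```text
time_s: 13.7
tool_pos: [476.2, 231.4, 163.1]
time_s: 14.5
tool_pos: [476.2, 231.4, 163.1]
time_s: 15.3
tool_pos: [476.2, 231.4, 163.1]
time_s: 16.1
tool_pos: [476.2, 231.4, 163.1]
time_s: 16.4
tool_pos: [476.2, 231.4, 163.1]
orientation: [-1.512, 0.529, 0.572]
force: [0.7, -0.2, -0.3]
width: 45.0
tilt 40.25824045455562 F [497.71929035 232.05570292 186.20271087]
[ 0.004 -0.002  0.003  0.     0.    -0.019]
[ 0.012 -0.003  0.003  0.     0.    -0.038]
[ 0.018 -0.005  0.003  0.     0.    -0.056]
[ 0.026 -0.007  0.003  0.     0.    -0.075]
[ 0.032 -0.011  0.003  0.     0.    -0.094]
[ 0.038 -0.015  0.003  0.     0.    -0.112]
```

Level again, then pause.

```bash
python3 -m crank '0.004 -0.002 0.003 0 0 -0.019;0.012 -0.003 0.003 0 0 -0.038;0.018 -0.005 0.003 0 0 -0.056;0.026 -0.007 0.003 0 0 -0.075;0.032 -0.011 0.003 0 0 -0.094;0.038 -0.015 0.003 0 0 -0.112;0.038 -0.015 0.003 0 0 -0.112;0.038 -0.015 0.003 0 0 -0.112'; for i in 1 2; do python3 -m crank '0 0 0 0 0 0;0 0 0 0 0 0;0 0 0 0 0 0;0 0 0 0 0 0;0 0 0 0 0 0;0 0 0 0 0 0;0 0 0 0 0 0;0 0 0 0 0 0' | head -2; done
python3 - <<'E'
from look import *
st=look('side',270,180,130,110,5.5,'s17',[[497,233.3,188],[497,233.3,108]])
R=Ro.from_rotvec(st['orientation']); print('tilt',np.degrees(np.arccos(-R.as_matrix()[2,1])), 'F',st['tool_pos']+R.apply([1.5,-31.5,0]))
look('top',360,180,120,90,6,'t17')
E
```

```text
time_s: 17.2
tool_pos: [495.4, 233.7, 157.2]
orientation: [-1.572, -0.024, 0.023]
force: [-0.1, 0.1, -0.6]
width: 45.2
time_s: 18.0
tool_pos: [495.4, 233.7, 157.2]
time_s: 18.8
tool_pos: [495.4, 233.7, 157.2]
18.85 [495.4 233.7 157.2] [-0.   0.1 -0.2] 45.1 [-0.5   0.35 -0.01  1.9   0.01  0.89  1.09]
tilt 0.07584643890493341 F [496.84617565 233.75182961 188.70185044]
18.9 [495.4 233.7 157.2] [ 0.9  0.1 -1.1] 44.9 [-0.5   0.35 -0.01  1.9   0.01  0.89  1.09]
```

View pics/s17.png

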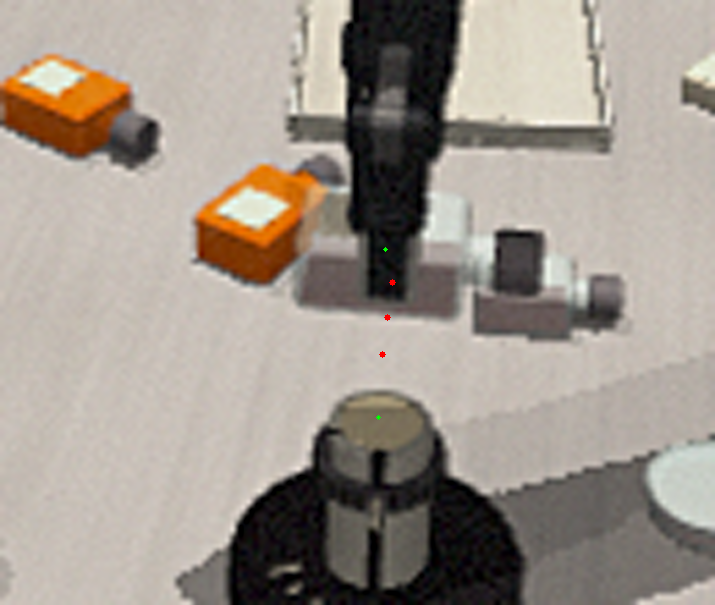

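View pics/t17.png

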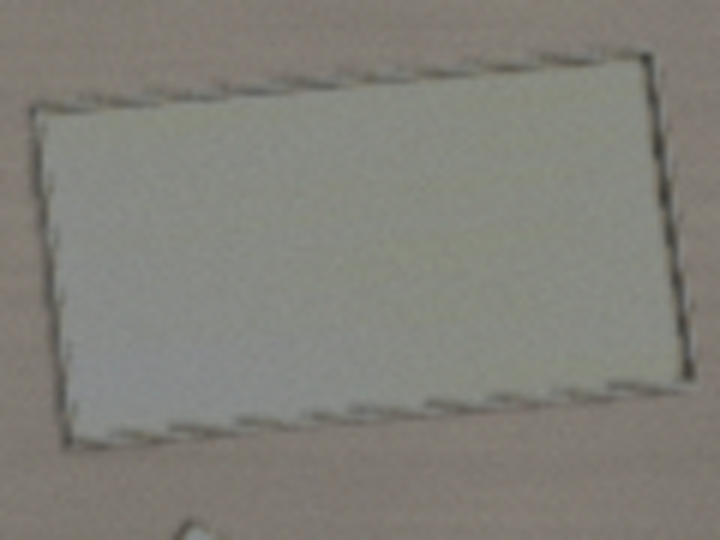

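Run:
```python
from look import *
T=optics.camera_model('top');S=optics.camera_model('side')
cs=[ray(T,(360+x/6-.4,180+y/6-.4),16)[:2] for x,y in((35,105),(645,57),(690,380),(68,443))]
print(np.round(cs)); c=np.mean(cs,0); yv=(cs[0]+cs[3]-cs[1]-cs[2]); a=np.degrees(np.arctan2(yv[1],yv[0])); print('centre',c,'y ang',a, np.linalg.norm(cs[0]-cs[1]),np.linalg.norm(cs[0]-cs[3]))
# side check z9: corners tray rim (443,212)?(610,210)(420,415)(678,425)
for x,y in((443,212),(610,210),(678,420),(418,412)): print(ray(S,(230+x/4.5-.4,110+y/4.5-.4),16)[:2].round())
st=telemetry.read_state()
u=np.array([np.cos(np.radians(a-90)),np.sin(np.radians(a-90))]);v=np.array([np.cos(np.radians(a)),np.sin(np.radians(a))])
for k,off in(('med',-40),('small',40)):
    F=c+14*u+off*v; print(k,F)
F=c+14*u-40*v; o=toolrot(a).apply([1.5,-31.5,0])
print(plan([*(F-o[:2]),180],toolrot(a),st),F-o[:2],a)
```

```text
[[ 589. -133.]
 [ 616. -454.]
 [ 448. -472.]
 [ 413. -150.]]
centre [ 516.37023178 -302.24812724] y ang 95.5557547212372 321.8635530038266 176.8394873672509
[ 612. -439.]
[ 476. -466.]
[ 410. -145.]
[ 585. -125.]
med [ 534.17703943 -340.70482498]
small [ 526.43189299 -261.08062824]
[ 4.0300e-02 -4.4100e-02 -1.1509e+00  2.0000e-04 -1.0700e-02  0.0000e+00] [ 532.68408574 -340.85004648] 95.5557547212372
```

```bash
python3 -m crank '0 -0.03 0 0 0 0;0 -0.06 -0.05 0 0 0;0.01 -0.08 -0.13 0 0 0;0.01 -0.08 -0.21 0 0 0;0.02 -0.08 -0.29 0 0 0;0.02 -0.08 -0.37 0 -0.002 0;0.03 -0.08 -0.45 0 -0.004 0;0.03 -0.08 -0.53 0 -0.006 0' | head -2;  python3 - <<'E'
from look import *
st=telemetry.read_state(); p=plan([532.7,-340.8,180],toolrot(95.5),st);print(p,st['time_s'],st['q'].round(2))
E
```

```text
time_s: 19.7
tool_pos: [518.6, -32.3, 197.8]
[-1.400e-02  3.650e-02 -6.174e-01  2.000e-04 -4.400e-03  2.000e-04] 19.7 [-0.11  0.25  0.12  1.94 -0.04  0.95  1.67]
```

```bash
python3 -m crank '-0.002 0 -0.08 0 0 0;-0.004 0 -0.16 0 -0.001 0;-0.006 0 -0.25 0 -0.002 0;-0.008 0 -0.34 0 -0.003 0;-0.01 0.01 -0.43 0 -0.004 0;-0.012 0.02 -0.52 0 -0.004 0;-0.014 0.036 -0.59 0 -0.004 0;-0.014 0.036 -0.617 0 -0.004 0' | head -2;  python3 - <<'E'
from look import *
st=telemetry.read_state(); p=plan([532.7,-340.8,40],toolrot(95.5),st);print(p,st['time_s'],st['q'].round(2))
E
```

```text
time_s: 20.5
tool_pos: [530.7, -345.0, 179.0]
[ 5.200e-03  2.779e-01  8.700e-03  4.000e-04 -1.300e-03 -2.000e-04] 20.5 [ 0.34  0.47  0.25  1.69 -0.13  1.01  2.29]
```

```bash
python3 -m crank '0.005 0.06 0.008 0 -0.001 0;0.005 0.14 0.008 0 -0.001 0;0.005 0.22 0.008 0 -0.001 0;0.005 0.278 0.008 0 -0.001 0;0.005 0.278 0.008 0 -0.001 0;0.005 0.278 0.008 0 -0.001 0' | head -2;  python3 - <<'E'
from look import *
st=look('side',300,130,110,90,6,'s18')
p=plan([532.7,-340.8,-11.5],toolrot(95.5),st);print(p)
E
```

```text
time_s: 21.1
tool_pos: [533.1, -340.8, 40.4]
21.15 [ 533.9 -341.5   41.6] [ 0.3 -0.   0.1] 44.9 [ 0.36  0.64  0.21  1.76 -0.18  0.75  2.33]
[-2.300e-03  1.062e-01  2.000e-03  6.000e-04 -2.000e-04  1.000e-04]
```

View pics/s18.png

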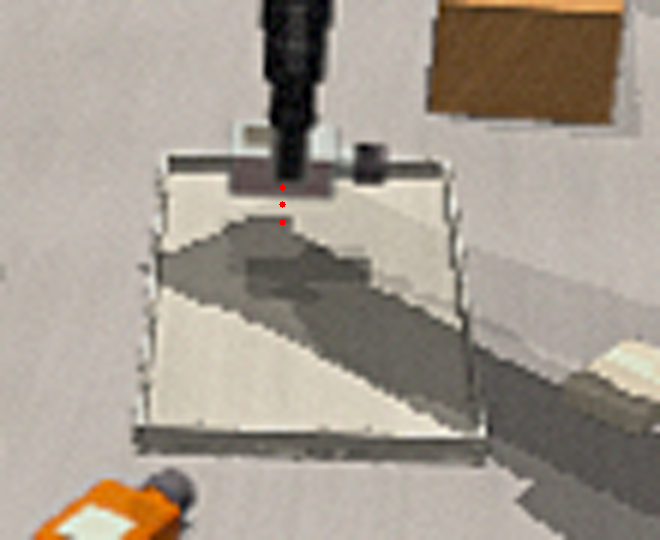

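```bash
python3 -m crank '-0.002 0.04 0.002 0.001 0 0;-0.002 0.08 0.002 0.001 0 0;-0.002 0.095 0.002 0.001 0 0;-0.002 0.1 0.002 0.001 0 0;-0.002 0.104 0.002 0.001 0 0;-0.002 0.107 0.002 0.001 0 0;-0.002 0.107 0.002 0.001 0 0'
```

```text
time_s: 21.85
tool_pos: [533.2, -341.0, -11.4]
orientation: [-1.567, -0.075, 0.073]
force: [-0.9, -0.6, -0.3]
width: 45.0
```

```bash
python3 -m crank '0 0.003 0 0 0 0;0 0.003 0 0 0 0' | grep -E 'tool_pos|force'; python3 -m crank '0 0.002 0 0 0 0;0 0.002 0 0 0 0;0 0.002 0 0 0 0'
```

```text
tool_pos: [533.5, -341.2, -12.6]
force: [0.5, 0.0, -1.4]
time_s: 22.35
tool_pos: [533.7, -341.2, -12.7]
orientation: [-1.568, -0.076, 0.073]
force: [-0.8, 1.6, 5.9]
width: 44.8
```

Contact with the floor (≈6 N). I'll release gently and lift.

```bash
python3 -m crank '0 0 0 0 0 0;0 0 0 0 0 0;0 0 0 0 0 0;0 0 0 0 0 0' 0.4 && python3 -m crank '0 -0.02 0 0 0 0;0 -0.05 0 0 0 0;0 -0.12 0 0 0 0;0 -0.2 0 0 0 0;0 -0.3 0 0 0 0;0 -0.4 0 0 0 0;0 -0.4 0 0 0 0'
python3 - <<'E'
from look import *
st=look('side',300,130,110,90,6,'s19')
look('top',290,130,180,140,4,'t19')
E
```

```text
time_s: 22.75
tool_pos: [533.7, -341.2, -12.9]
orientation: [-1.568, -0.076, 0.073]
force: [-0.0, 0.9, 0.1]
width: 60.1
time_s: 23.45
tool_pos: [537.3, -344.6, 197.0]
orientation: [-1.576, -0.087, 0.062]
force: [0.2, -1.9, -0.4]
width: 59.7
23.5 [ 535.7 -343.2  193.1] [0.3 0.8 0.2] 59.8 [ 0.33  0.45  0.25  1.67 -0.13  1.02  2.29]
23.55 [ 534.1 -342.   190.1] [ 0.6 -0.2  0.2] 59.6 [ 0.33  0.45  0.25  1.68 -0.13  1.02  2.29]
```

View pics/s19.png

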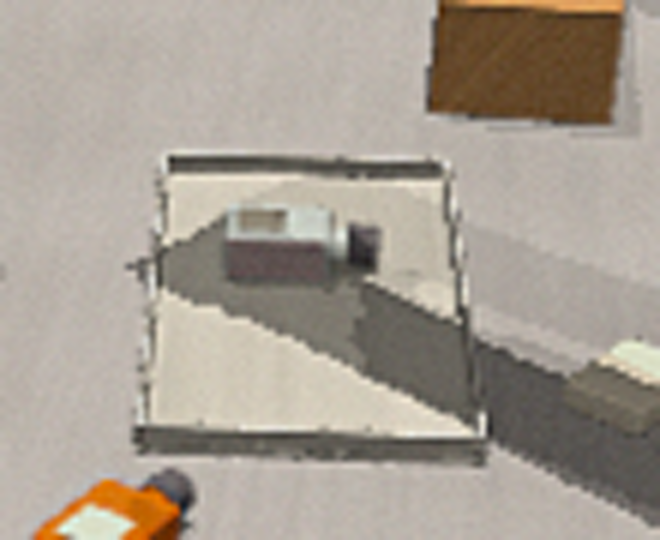

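View pics/t19.png

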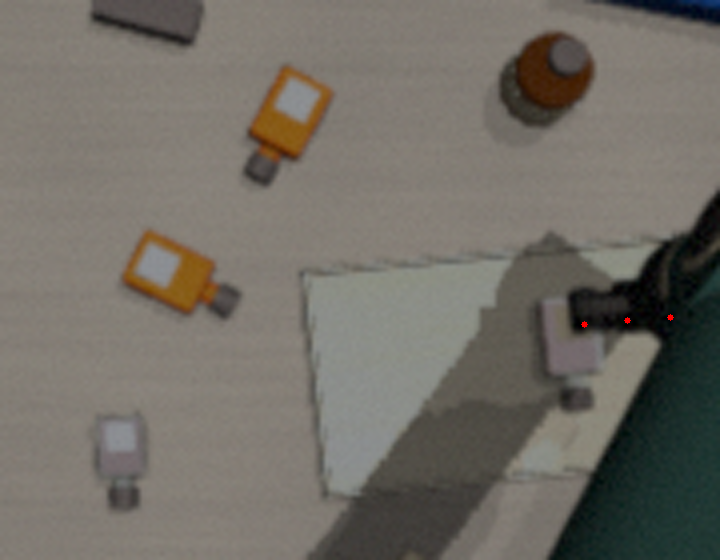

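View pics/s19_full.png

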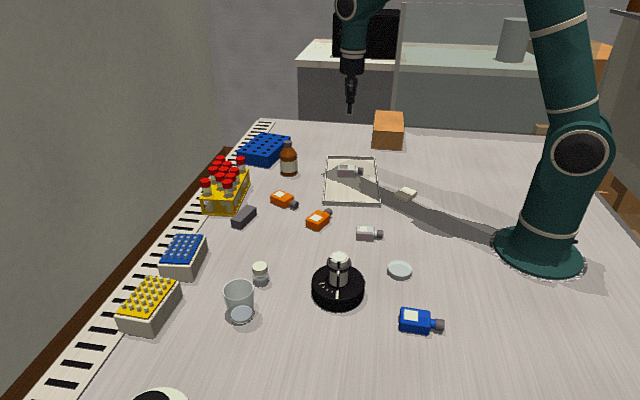

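Run:
```python
from look import *
st=telemetry.read_state(); print(plan([448.5,9.7,160],toolrot(92),st))
```

```text
[-1.043e-01  5.910e-02  7.165e-01  1.000e-04  9.500e-03  1.000e-03]
```

```bash
python3 -m crank '0 0 0.06 0 0 0;-0.02 0 0.15 0 0 0;-0.04 0 0.25 0 0 0;-0.06 0 0.35 0 0.004 0;-0.08 0.01 0.45 0 0.006 0;-0.1 0.03 0.55 0 0.009 0;-0.104 0.05 0.65 0 0.009 0;-0.104 0.059 0.716 0 0.009 0' 0.7 | head -2;  python3 - <<'E'
from look import *
st=look('top',290,220,70,50,8,'t20')
T=optics.camera_model('top')
print(plan([448.5,9.7,50],toolrot(92),st))
E
```

```text
time_s: 24.35
tool_pos: [446.0, 11.9, 158.6]
24.4 [445.2  18.  157.9] [-1.   6.  -0.3] 72.5 [-0.18  0.18  0.08  2.13 -0.02  0.82  1.53]
[ 5.600e-03  2.157e-01 -1.750e-02 -4.000e-04  2.000e-03  2.000e-04]
```

View pics/t20_full.png

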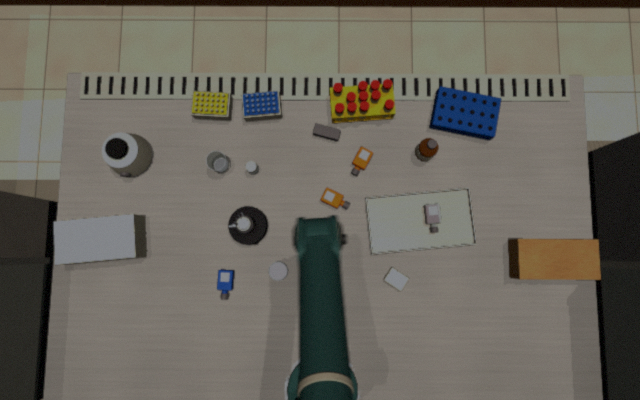

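```bash
python3 -m crank '0.003 0.08 -0.014 0 0.002 0;0.006 0.15 -0.014 0 0.002 0;0.006 0.21 -0.014 0 0.002 0;0.006 0.215 -0.014 0 0.002 0;0.006 0.215 -0.014 0 0.002 0' 0.5| head -2;  python3 - <<'E'
from look import *
st=look('side',310,180,110,90,6.5,'s21')
print(plan([448.5,9.7,8],toolrot(92),st))
E
```

```text
time_s: 24.9
tool_pos: [447.6, 11.1, 49.7]
24.95 [448.7  11.2  50.7] [-0.9  0.2  0.1] 64.4 [-0.16  0.38  0.07  2.2  -0.06  0.56  1.56]
[-0.0006  0.0855 -0.0033 -0.0004 -0.0001  0.0002]
```

View pics/s21.png

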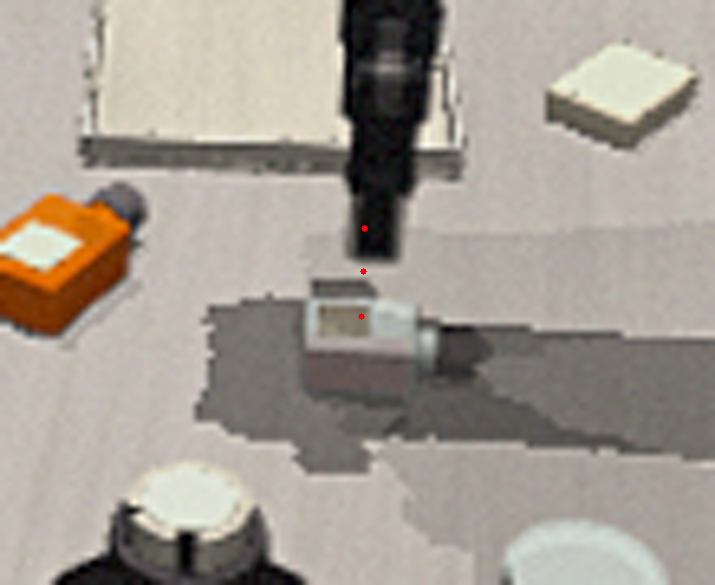

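```bash
python3 -m crank '0 0.04 -0.003 0 0 0;0 0.08 -0.003 0 0 0;0 0.1 -0.003 0 0 0;0 0.1 -0.003 0 0 0' 0.35| head -2;  python3 - <<'E'
from look import *
st=look('side',310,180,110,90,6.5,'s22',[[448.5,9.7,26],[448.5,29,0]])
print(plan([448.5,9.7,-13],toolrot(92),st))
E
```

```text
time_s: 25.35
tool_pos: [448.8, 9.8, 0.8]
25.4 [449.2   9.8   1.3] [ 0.5 -0.3  0.3] 57.8 [-0.15  0.48  0.06  2.21 -0.07  0.45  1.58]
[-0.0015  0.0287 -0.0003 -0.0004 -0.0001  0.0003]
```

View pics/s22.png

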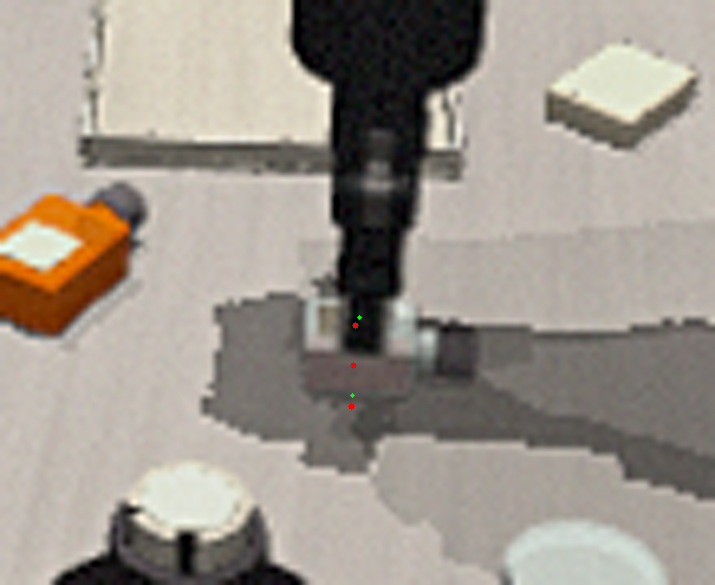

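```bash
python3 -m crank '0 0.015 0 0 0 0;-0.001 0.028 0 0 0 0;-0.001 0.028 0 0 0 0;-0.001 0.028 0 0 0 0' | grep -E 'pos|force'; python3 -m crank '0 0 0 0 0 0;0 0 0 0 0 0;0 0 0 0 0 0;0 0 0 0 0 0;0 0 0 0 0 0;0 0 0 0 0 0' -0.4 35 && python3 -m crank '0 -0.03 0 0 0 0;0 -0.06 0 0 0 0;0 -0.12 0 0 0 0;0 -0.2 0 0 0 0;0 -0.3 0 0 0 0;0 -0.38 0 0 0 0;0 -0.38 0 0 0 0;0 -0.38 0 0 0 0'
python3 - <<'E'
from look import *
st=look('side',290,90,140,120,5,'s23')
print(plan([497,233.3,188-26.5],toolrot(92),st))
E
```

```text
tool_pos: [448.6, 9.8, -12.7]
force: [0.2, 0.0, -0.6]
time_s: 26.4
tool_pos: [448.9, 9.9, -12.3]
orientation: [-1.568, -0.028, 0.026]
force: [-1.7, -0.2, 5.2]
width: 37.3
time_s: 27.2
tool_pos: [448.8, 9.4, 178.3]
orientation: [-1.567, -0.03, 0.024]
force: [0.3, 1.0, -1.5]
width: 37.0
27.25 [447.8   9.3 177.1] [-0.2  0.5 -0.5] 36.9 [-0.18  0.16  0.1   2.11 -0.02  0.87  1.53]
[ 1.138e-01  3.250e-02  4.442e-01 -4.000e-04 -1.000e-04  2.000e-04]
```

View pics/s23.png

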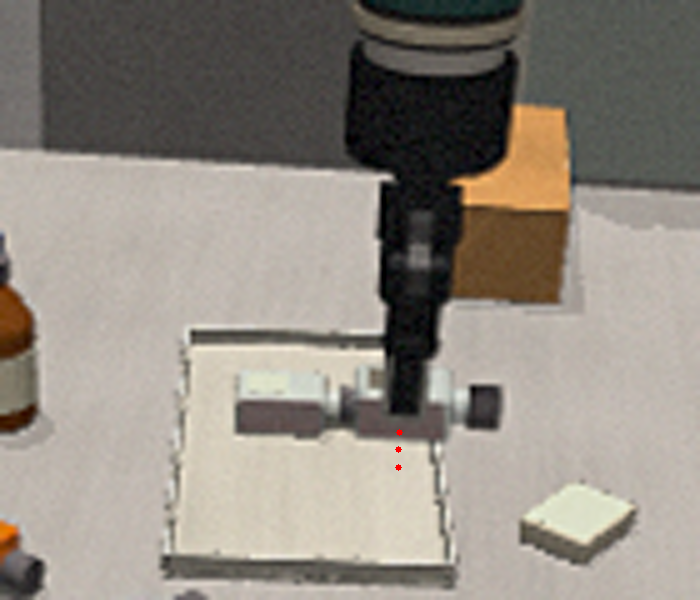

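```bash
python3 -m crank '0.01 0 0.05 0 0 0;0.03 0 0.12 0 0 0;0.05 0 0.19 0 0 0;0.07 0 0.26 0 0 0;0.09 0 0.33 0 0 0;0.105 0.01 0.39 0 0 0;0.112 0.02 0.43 0 0 0;0.114 0.03 0.444 0 0 0' |head -2; python3 -m crank '0 0 0 0 0 0;0 0 0 0 0 0;0 0 0 0 0 0;0 0 0 0 0 0'
python3 - <<'E'
from look import *
st=look('side',270,180,130,110,5.5,'s24',[[497,233.3,188],[497,233.3,108]])
for th in (7,14,21,28,34,40.2):
    Rt=toolrot(92)*Ro.from_rotvec([0,0,np.radians(th)])
    print(plan(np.array([497,233.3,188])-Rt.apply([0,-25.5,0]),Rt,st).round(3))
E
```

```text
time_s: 28.05
tool_pos: [495.7, 235.2, 160.1]
time_s: 28.45
tool_pos: [495.9, 234.0, 160.4]
orientation: [-1.569, -0.026, 0.03]
force: [1.2, -0.3, 0.7]
width: 37.1
28.5 [496.  234.2 160.5] [-0.3  0.3 -0.9] 37.1 [-0.48  0.35 -0.02  1.89  0.01  0.9   1.1 ]
[-0.004 -0.004 -0.002 -0.     0.     0.019]
[-0.01  -0.006 -0.002 -0.     0.     0.038]
[-0.016 -0.007 -0.002 -0.     0.     0.058]
[-0.022 -0.01  -0.002 -0.     0.     0.077]
[-0.026 -0.013 -0.002 -0.     0.     0.094]
[-0.031 -0.016 -0.002 -0.     0.     0.111]
```

View pics/s24.png

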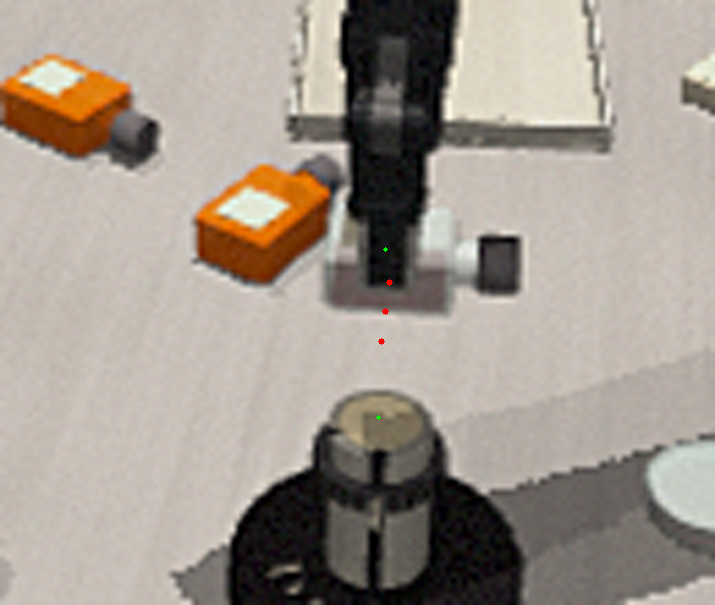

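```bash
python3 -m crank '-0.001 -0.005 -0.002 0 0 0.019;-0.006 -0.006 -0.002 0 0 0.038;-0.012 -0.008 -0.002 0 0 0.058;-0.018 -0.01 -0.002 0 0 0.077;-0.022 -0.013 -0.002 0 0 0.094;-0.027 -0.016 -0.002 0 0 0.111;-0.027 -0.016 -0.002 0 0 0.111'|head -2
python3 - <<'E'
from look import *
st=look('side',270,180,130,110,5.5,'s25',[[497,233.3,188],[497,233.3,108]])
R=Ro.from_rotvec(st['orientation']); print('tilt',np.degrees(np.arccos(-R.as_matrix()[2,1])), 'F',st['tool_pos']+R.apply([0,-25.5,0]))
E
for i in 1 2 3 4; do python3 -m crank '0 0 0 0 0 0;0 0 0 0 0 0;0 0 0 0 0 0;0 0 0 0 0 0;0 0 0 0 0 0;0 0 0 0 0 0;0 0 0 0 0 0;0 0 0 0 0 0' | head -2; done; python3 -m crank '0 0 0 0 0 0;0 0 0 0 0 0;0 0 0 0 0 0'
python3 - <<'E'
from look import *
st=telemetry.read_state()
R=Ro.from_rotvec(st['orientation']); print('tilt',np.degrees(np.arccos(-R.as_matrix()[2,1])), 'F',st['tool_pos']+R.apply([0,-25.5,0]))
for f in (.17,.34,.5,.67,.84,1):
    th=(1-f)*40.2; Rt=toolrot(92)*Ro.from_rotvec([0,0,np.radians(th)])
    print(plan(np.array([498.5,233.3,188])-Rt.apply([0,-25.5,0]),Rt,st).round(3))
E
```

```text
time_s: 29.2
tool_pos: [483.4, 231.1, 165.4]
29.25 [483.  231.7 166.6] [-0.6  0.1 -0.9] 36.9 [-0.34  0.74 -0.05  1.43 -0.2   1.64  1.27]
tilt 40.13096960885099 F [499.43355288 232.29305726 186.12047457]
time_s: 30.05
tool_pos: [483.0, 231.7, 166.6]
time_s: 30.85
tool_pos: [483.0, 231.7, 166.6]
time_s: 31.65
tool_pos: [483.0, 231.8, 166.6]
time_s: 32.45
tool_pos: [483.0, 231.7, 166.6]
time_s: 32.75
tool_pos: [483.0, 231.8, 166.6]
orientation: [-1.512, 0.523, 0.575]
force: [-0.3, -0.0, -0.6]
width: 37.1
tilt 40.128980896631326 F [499.43132151 232.30890337 186.06658278]
[ 0.002 -0.002  0.002 -0.     0.    -0.019]
[ 0.008 -0.003  0.002 -0.     0.    -0.038]
[ 0.014 -0.005  0.002 -0.    -0.    -0.056]
[ 0.019 -0.007  0.002 -0.    -0.    -0.075]
[ 0.024 -0.01   0.002 -0.    -0.    -0.094]
[ 0.029 -0.014  0.002 -0.    -0.    -0.112]
```

View pics/s25.png

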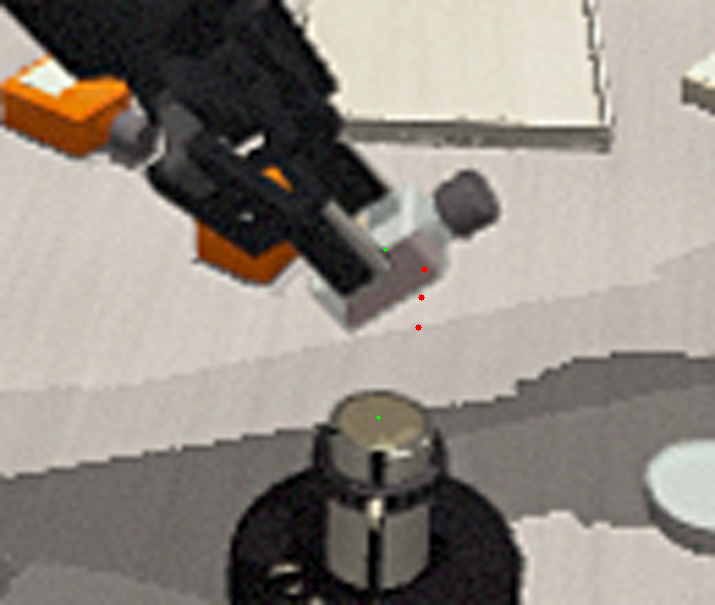

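Tilted ~40° and held 3.5 s; the flask body is centred at about (381,257), close to the target. Now I'll bring it level and pause.

```bash
python3 -m crank '0.002 -0.002 0.002 0 0 -0.019;0.008 -0.003 0.002 0 0 -0.038;0.014 -0.005 0.002 0 0 -0.056;0.019 -0.007 0.002 0 0 -0.075;0.024 -0.01 0.002 0 0 -0.094;0.029 -0.014 0.002 0 0 -0.112;0.029 -0.014 0.002 0 0 -0.112;0.029 -0.014 0.002 0 0 -0.112'|head -2; for i in 1 2; do python3 -m crank '0 0 0 0 0 0;0 0 0 0 0 0;0 0 0 0 0 0;0 0 0 0 0 0;0 0 0 0 0 0;0 0 0 0 0 0;0 0 0 0 0 0;0 0 0 0 0 0' | head -2; done
python3 - <<'E'
from look import *
st=look('side',270,120,130,170,3.5,'s26',[[497,233.3,188],[497,233.3,108]])
R=Ro.from_rotvec(st['orientation']); print('tilt',np.degrees(np.arccos(-R.as_matrix()[2,1])), 'F',st['tool_pos']+R.apply([0,-25.5,0]))
look('top',360,180,120,90,6,'t26')
E
```

```text
time_s: 33.55
tool_pos: [498.5, 233.5, 163.3]
time_s: 34.35
tool_pos: [498.5, 233.6, 163.3]
time_s: 35.15
tool_pos: [498.5, 233.6, 163.3]
35.2 [498.4 233.5 163.3] [-0.3  0.2 -0.7] 36.8 [-0.49  0.35 -0.01  1.89  0.01  0.9   1.1 ]
tilt 0.1584626313427692 F [498.37777577 233.51654811 188.78314423]
35.25 [498.5 233.6 163.3] [-0.7 -0.4 -1. ] 36.9 [-0.49  0.35 -0.01  1.89  0.01  0.9   1.1 ]
```

View pics/s26.png

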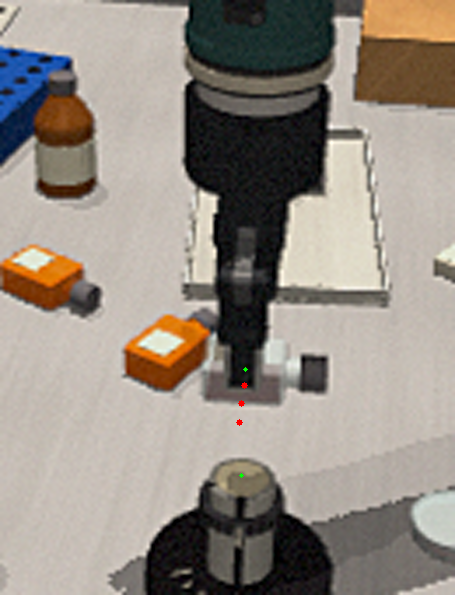

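View pics/t26.png

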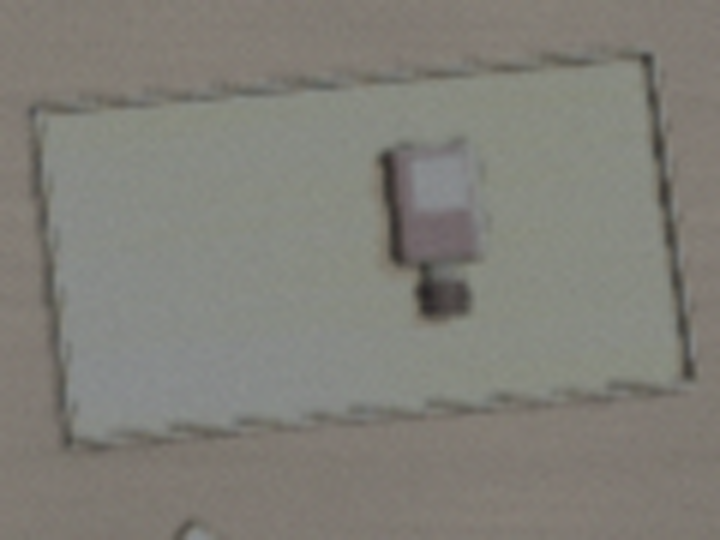

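Run:
```python
from look import *
T=optics.camera_model('top')
m=ray(T,(360+435/6-.4,180+205/6-.4),26); print('med',m)
F=np.array([526.4,-261.0]); v=np.array([np.cos(np.radians(95.5)),np.sin(np.radians(95.5))]); print((F-m[:2])@v)
st=telemetry.read_state(); F=m[:2]+80*v; print(F,plan([*F,200],toolrot(95.5),st))
```

```text
med [ 536.76202863 -339.69341842   26.        ]
79.32428596524161
[ 529.09436843 -260.06172255] [ 2.680e-02 -7.430e-02 -9.887e-01 -1.000e-04 -9.700e-03  4.000e-04]
```

```bash
python3 -m crank '0 -0.04 0 0 0 0;0 -0.07 -0.05 0 0 0;0.01 -0.075 -0.13 0 0 0;0.01 -0.075 -0.21 0 0 0;0.015 -0.075 -0.29 0 0 0;0.02 -0.075 -0.37 0 -0.003 0;0.02 -0.075 -0.45 0 -0.006 0;0.02 -0.075 -0.53 0 -0.008 0' | head -2;  python3 - <<'E'
from look import *
st=telemetry.read_state(); p=plan([529,-260,180],toolrot(95.5),st);print(p,st['time_s'],st['q'].round(2))
E
```

```text
time_s: 36.05
tool_pos: [517.6, -32.6, 200.7]
[-1.640e-02  4.110e-02 -4.551e-01 -1.000e-04 -1.600e-03  5.000e-04] 36.05 [-0.1   0.25  0.12  1.94 -0.04  0.96  1.69]
```

```bash
python3 -m crank '-0.002 0 -0.08 0 0 0;-0.005 0 -0.16 0 -0.001 0;-0.008 0 -0.24 0 -0.001 0;-0.011 0.01 -0.32 0 -0.002 0;-0.014 0.02 -0.39 0 -0.002 0;-0.016 0.04 -0.43 0 -0.002 0;-0.016 0.04 -0.455 0 -0.002 0;-0.016 0.04 -0.455 0 -0.002 0' | head -2;  python3 - <<'E'
from look import *
st=telemetry.read_state(); p=plan([529,-260,30],toolrot(95.5),st);print(p,st['time_s'],st['q'].round(2))
E
```

```text
time_s: 36.85
tool_pos: [528.9, -261.4, 180.4]
[-4.000e-04  3.009e-01  2.800e-03 -1.000e-04  0.000e+00  4.000e-04] 36.85 [ 0.23  0.39  0.23  1.79 -0.11  0.97  2.16]
```

```bash
python3 -m crank '0 0.06 0.003 0 0 0;0 0.14 0.003 0 0 0;0 0.22 0.003 0 0 0;0 0.29 0.003 0 0 0;0 0.34 0.003 0 0 0;0 0.36 0.003 0 0 0;0 0.365 0.003 0 0 0;0 0.365 0.003 0 0 0'
python3 - <<'E'
from look import *
st=look('side',300,130,110,90,6,'s27')
E
```

```text
time_s: 37.65
tool_pos: [530.3, -259.5, -1.1]
orientation: [-1.569, -0.079, 0.073]
force: [1.0, 0.5, 0.1]
width: 37.3
37.7 [ 530.6 -259.8   -0.6] [-0.2 -0.2 -1.6] 36.6 [ 0.27  0.65  0.17  1.88 -0.18  0.62  2.22]
```

View pics/s27.png

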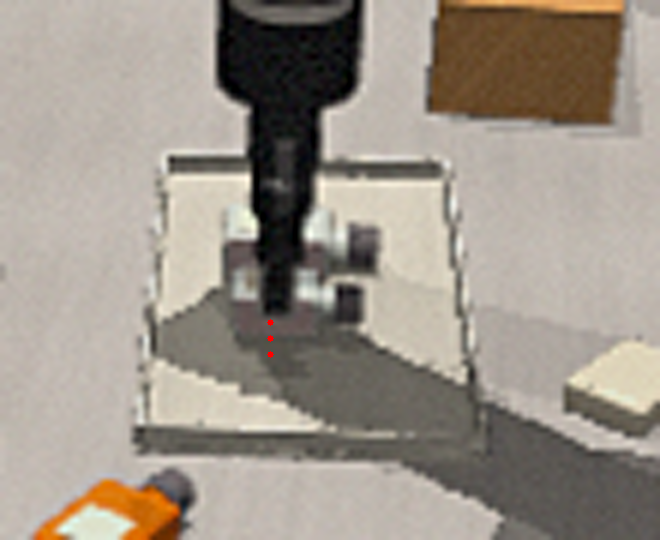

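```bash
python3 -m crank '0 0.008 0 0 0 0;0 0.014 0 0 0 0;0 0.014 0 0 0 0' | grep -E 'pos|force';  python3 -m crank '0 0.003 0 0 0 0;0 0.003 0 0 0 0;0 0.003 0 0 0 0' | grep -E 'pos|force'
```

```text
tool_pos: [530.7, -259.8, -7.4]
force: [-0.4, 0.2, -0.2]
tool_pos: [530.9, -260.0, -8.2]
force: [-0.8, 0.7, 4.9]
```

```bash
python3 -m crank '0 0 0 0 0 0;0 0 0 0 0 0;0 0 0 0 0 0;0 0 0 0 0 0' 0.23 && python3 -m crank '0 -0.02 0 0 0 0;0 -0.05 0 0 0 0;0 -0.12 0 0 0 0;0 -0.2 0 0 0 0;0 -0.3 0 0 0 0;0 -0.4 0 0 0 0;0 -0.4 0 0 0 0'
python3 - <<'E'
from look import *
st=look('side',300,130,110,90,6,'s28')
print(plan([497,233.3,200],toolrot(4.4),st))
E
```

```text
time_s: 38.7
tool_pos: [530.8, -259.9, -8.4]
orientation: [-1.57, -0.08, 0.071]
force: [0.7, -0.8, 0.1]
width: 52.5
time_s: 39.4
tool_pos: [534.1, -262.3, 200.9]
orientation: [-1.576, -0.091, 0.06]
force: [0.3, 0.2, 0.6]
width: 52.7
39.45 [ 532.2 -261.2  197.3] [ 1.1  0.2 -0.2] 52.2 [ 0.22  0.37  0.23  1.78 -0.1   0.99  2.16]
[ 0.0253 -0.0099  0.9911 -0.0012  0.2531  0.0024]
```

View pics/s28.png

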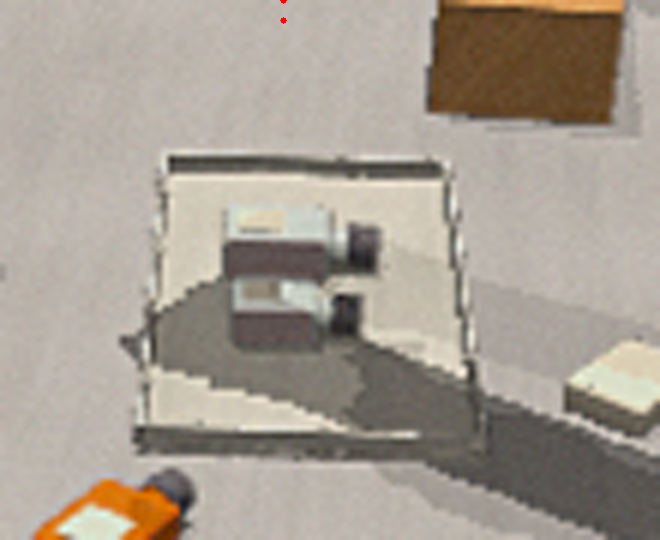

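```bash
python3 -m crank '0 0 0.08 0 0.02 0;0 0 0.17 0 0.04 0;0.01 0 0.27 0 0.06 0;0.01 0 0.36 0 0.08 0;0.01 0 0.45 0 0.1 0;0.02 0 0.54 0 0.12 0;0.02 -0.01 0.63 0 0.14 0;0.02 -0.01 0.72 0 0.16 0' 1 20 |head -2
python3 - <<'E'
from look import *
st=telemetry.read_state(); print(plan([497,233.3,200],toolrot(4.4),st),st['time_s'],st['q'].round(2))
E
```

```text
time_s: 40.25
tool_pos: [506.7, 99.8, 200.8]
[-0.2232  0.0004  0.1477 -0.002   0.0923  0.0014] 40.25 [-0.46  0.24  0.23  1.96 -0.06  0.94  0.45]
```

```bash
python3 -m crank '-0.07 0 0.05 0 0.02 0;-0.14 0 0.1 -0.001 0.04 0;-0.2 0 0.13 -0.002 0.06 0.001;-0.223 0 0.148 -0.002 0.08 0.001;-0.223 0 0.148 -0.002 0.092 0.001;-0.223 0 0.148 -0.002 0.092 0.001;-0.223 0 0.148 -0.002 0.092 0.001' |head -2
python3 - <<'E'
from look import *
import fin
fin.fin('s29')
st=telemetry.read_state(); print(plan([497.2,233.4,90],toolrot(4.4),st),st['time_s'],st['q'].round(2))
E
```

```text
time_s: 40.95
tool_pos: [496.8, 232.7, 199.9]
41.0 [497.  232.6 200. ] [ 0.3 -0.3  0.6] 85.1 [-0.71  0.3   0.26  1.87 -0.09  0.98 -0.34]
8 [ 87  95  88  92  92  29   3  30  77 112 102  92  92]
10 [ 96  93  94 102  94  50   6  41  92 106 103  96  94]
15 [19 20 29 12 32 53 84 58 27 20 30 45 17]
16 [ 30  33  21  19  44  96 151  85  25   4  25  36   7]
17 [ 74  73  48  22  53  89 119  69  35  22  35  40  35]
18 [ 92  95  97  82  83  85 117  59  74  60  74  92  99]
19 [ 88  91  96  93  93  94 108  39 107 100  99 101  92]
20 [ 91  86  94  89  91  93 100  50  99  98 100  88  88]
21 [ 90  94  91 100  87  29  59  70 102 100  95  94  92]
23 [ 87  86  90  94  89   1   8  54 104  98  90  93  91]
25 [ 84  93  91  94  87   0  13  59 107  99  91  93  88]
36 [102  15  23  30  89 134 118   1  14  21  15  11  30]
38 [  8  11   5  28  77 119  95   2   4  21  29  30  33]
40 [ 15  30  10  92 198 222 152   3  17  31  18  24  29]
42 [ 27  15   9  87 199 214 103  16  18  16  17  38  26]
[-2.1e-03  2.2e-01  5.0e-04 -1.0e-04  4.0e-04  4.0e-04] 41.0 [-0.71  0.3   0.26  1.87 -0.09  0.98 -0.34]
```

View pics/s29_full.png

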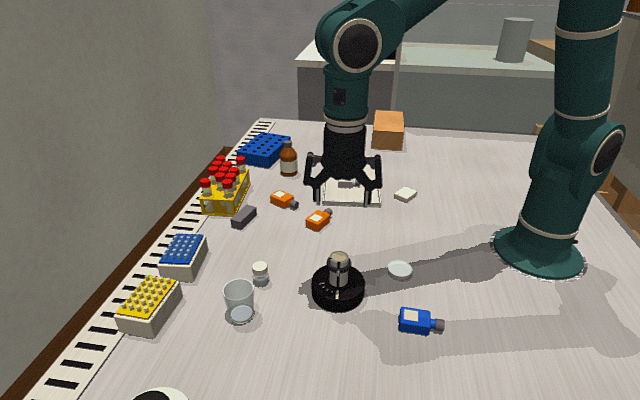

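```bash
python3 -m crank '-0.002 0.08 0.001 0 0 0;-0.002 0.16 0.001 0 0 0;-0.002 0.22 0.001 0 0 0;-0.002 0.22 0.001 0 0 0;-0.002 0.22 0.001 0 0 0' 0.46 |head -2
python3 - <<'E'
from look import *
st=telemetry.read_state(); print(plan([497.2,233.4,52.5],toolrot(4.4),st),st['width'])
E
```

```text
time_s: 41.5
tool_pos: [497.8, 232.8, 90.4]
[-0.0015  0.0758 -0.0012 -0.      0.0003  0.0005] 62.348991414909946
```

```bash
python3 -m crank '-0.001 0.02 -0.001 0 0 0;-0.001 0.04 -0.001 0 0 0;-0.001 0.06 -0.001 0 0 0;-0.001 0.076 -0.001 0 0 0;-0.001 0.076 -0.001 0 0 0;-0.001 0.076 -0.001 0 0 0'  |grep -E 'pos|force'; python3 -c "
from look import *
look('side',270,200,120,120,5,'s30')"
```

```text
tool_pos: [497.2, 233.1, 52.1]
force: [0.3, -0.3, -0.3]
42.15 [497.5 233.2  52.5] [-0.3 -0.3  0.5] 62.5 [-0.67  0.51  0.21  1.97 -0.16  0.68 -0.28]
```

View pics/s30.png

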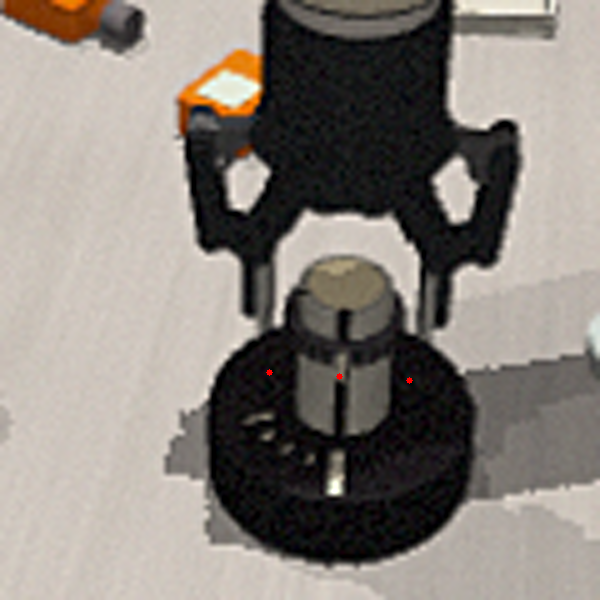

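```bash
python3 -m crank '0 0 0 0 0 0;0 0 0 0 0 0;0 0 0 0 0 0;0 0 0 0 0 0;0 0 0 0 0 0;0 0 0 0 0 0' -0.2 20 |grep -E 'pos|force|width'; python3 -m crank '0 0 0 0 0.02 0;0 0 0 0 0.04 0;0 0 0 0 0.06 0;0 0 0 0 0.08 0;0 0 0 0 0.1 0;0 0 0 0 0.12 0;0 0 0 0 0.14 0;0 0 0 0 0.14 0' |grep -E 'pos|force|width'; python3 -m crank '0 0 0 0 0.02 0;0 0 0 0 0.04 0;0 0 0 0 0.054 0;0 0 0 0 0.054 0;0 0 0 0 0.054 0'|grep -E 'pos|force|width'
python3 - <<'E'
from look import *
c=np.array([497,233.3])
ex=[[c[0]+r*np.cos(np.radians(a)),c[1]+r*np.sin(np.radians(a)),89] for a in(25.7,) for r in (27,37)]
st=look('side',270,200,120,120,5,'s31',ex)
z=Ro.from_rotvec(st['orientation']).as_matrix()[:,2]; print('jaw',np.degrees(np.arctan2(z[1],z[0])),st['wrist_torque'])
E
```

```text
tool_pos: [497.5, 233.3, 52.9]
force: [-2.1, -0.7, 5.8]
width: 50.9
tool_pos: [496.3, 233.8, 53.0]
force: [-4.3, -0.2, 6.0]
width: 51.0
tool_pos: [496.0, 234.2, 53.0]
force: [-1.7, 1.2, 2.5]
width: 50.9
44.1 [496.  234.2  53. ] [-2.   0.5  2.5] 50.8 [-0.91  0.55  0.53  1.99 -0.41  0.71 -1.27]
jaw -65.31495245766997 [ 0.17582392  0.49481106 -0.03885784]
```

View pics/s31.png

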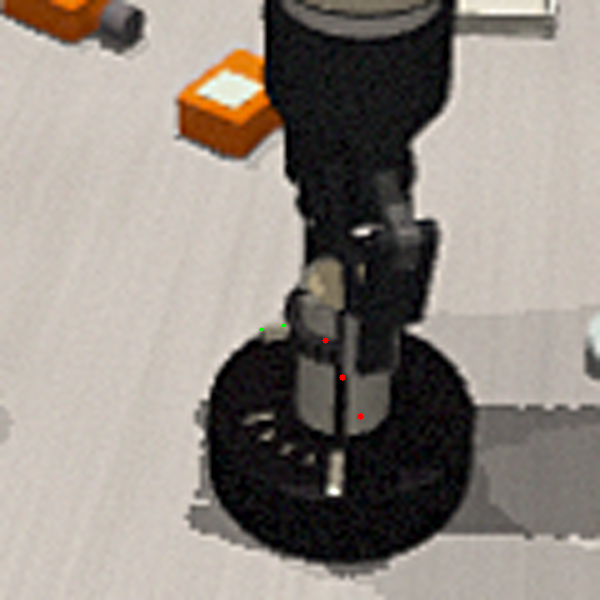

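```bash
for i in 1 2; do python3 -m crank '0 0 0 0 0.006 0;0 0 0 0 0.006 0' |grep -E 'force|width'
python3 - <<'E'
from look import *
st=telemetry.read_state()
z=Ro.from_rotvec(st['orientation']).as_matrix()[:,2]; print('jaw',np.degrees(np.arctan2(z[1],z[0])),st['wrist_torque'].round(3))
E
done
python3 - <<'E'
from look import *
look('side',270,200,120,120,5,'s32')
im=cv2.imread('pics/s32_full.png');cv2.imwrite('pics/s32z.png',cv2.resize(im[245:305,310:365],None,fx=10,fy=10,interpolation=2))
E
```

```text
force: [-0.2, 0.5, -1.0]
width: 51.0
jaw -67.50917663365406 [ 0.385 -0.155  0.065]
force: [2.0, 2.3, -2.1]
width: 50.7
jaw -69.68099750769333 [ 0.524 -0.516  0.057]
44.55 [497.7 235.   53.1] [ 3.2  2.7 -2.4] 50.7 [-0.93  0.56  0.55  1.99 -0.43  0.71 -1.33]
```

View pics/s32z.png

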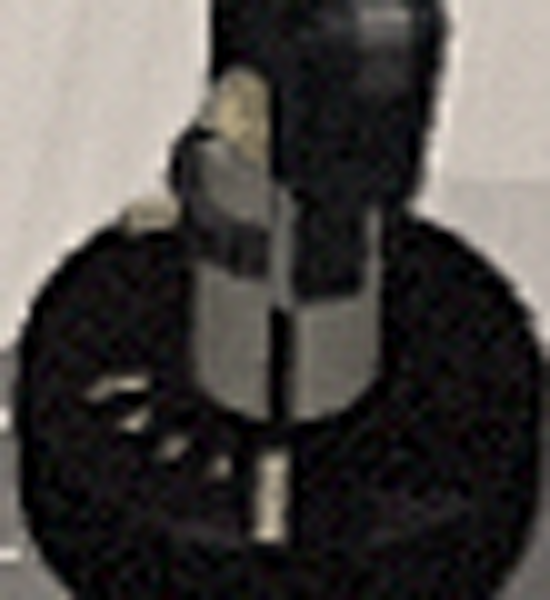

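```bash
python3 -m crank '0 0 0 0 0 0;0 0 0 0 0 0;0 0 0 0 0 0' 0.5 && python3 -m crank '0 -0.06 0 0 0 0;0 -0.13 0 0 0 0;0 -0.22 0 0 0 0;0 -0.3 0 0 0 0;0 -0.4 0 0 0 0;0 -0.4 0 0 0 0' && python3 -m crank '0 -0.1 0 0 0 0;0 -0.1 0 0 0 0;0 -0.1 0 0 0 0;0 -0.1 0 0 0 0' 1
python3 - <<'E'
from look import *
c=np.array([497,233.3]);S=optics.camera_model('side')
look('side',270,200,120,120,5,'s33')
im=cv2.imread('pics/s33_full.png'); im=cv2.resize(im[245:305,310:365],None,fx=10,fy=10,interpolation=2)
for r in(27,32,37):
    q=(proj(S,[c[0]+r*np.cos(np.radians(25.7)),c[1]+r*np.sin(np.radians(25.7)),92])-[310,245]+.5)*10; cv2.circle(im,tuple(int(k) for k in q),3,(0,0,255),-1)
cv2.imwrite('pics/s33z.png',im)
look('top',200,170,280,120,2.8,'t33')
E
```

```text
time_s: 44.85
tool_pos: [497.5, 234.4, 53.0]
orientation: [-0.363, 2.026, -2.03]
force: [0.4, -0.3, 0.2]
width: 64.2
time_s: 45.45
tool_pos: [500.9, 235.6, 259.4]
orientation: [-0.351, 2.028, -2.02]
force: [-0.3, -0.5, -0.3]
width: 64.0
time_s: 45.85
tool_pos: [499.6, 235.0, 308.2]
orientation: [-0.353, 2.028, -2.022]
force: [-0.6, -0.0, -0.2]
width: 85.5
45.9 [499.5 235.  307.8] [-0.4  0.7  0.3] 85.4 [-1.1   0.22  0.72  1.77 -0.16  1.2  -1.56]
45.95 [499.5 235.  307.8] [-0.7 -0.1  0.1] 85.6 [-1.1   0.22  0.72  1.77 -0.16  1.2  -1.56]
```

View pics/s33z.png

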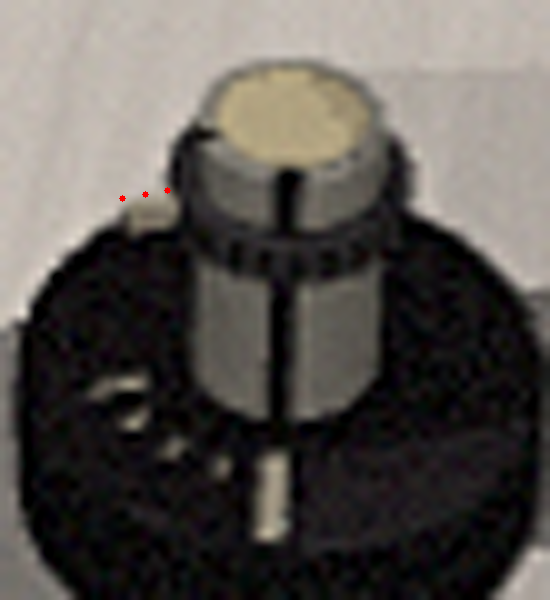

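View pics/s33_full.png

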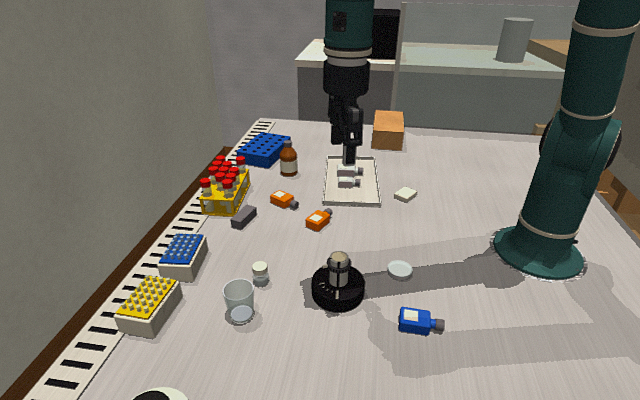

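View pics/t33.png

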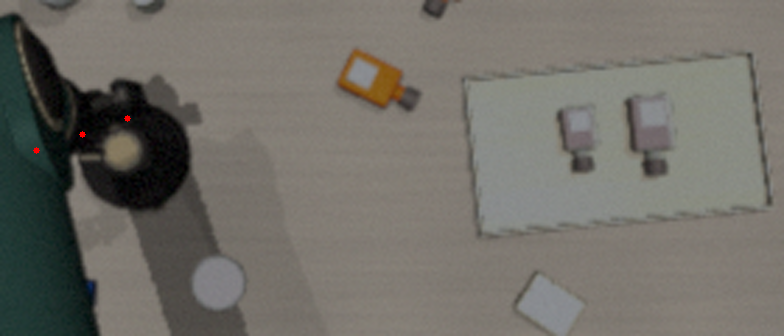

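```bash
python3 -c "
from rig import r
print(r.finish_job())"
```

```text
the job is handed in; nothing more can be done
None
```

The job is done and handed in at about 46 s. No verdict is reported, so the checks below are my own.

- **Iris open:** I gripped only the ring (about 51 mm between the pads) and turned it until the fin lay within about 1° of the long broad mark. It was still there when I came back to close it.
- **Flasks:** Only the medium and small flasks were present. I took the medium first, then the small. Each was held with its body centre about 8 cm above the lens, tilted about 40° for about 3.5 s, brought level and kept still for about 1.6 s.
- **Tray:** Both flasks were laid flat in the tray, panel up, side by side about 80 mm apart. The last pictures showed both there.
- **Iris closed:** I turned the ring back until it met its stop. The last picture showed the fin over the short closed mark, with the gripper clear and open. The other things on the bench looked unmoved.

**What disagreed:**
- **Fingertip height:** In the camera pictures the fingertips sat about 20–40 mm behind the reported TCP, depending on the opening. I set grip heights from the pictures and contact forces. Contact forces stayed around 6 N or less.
- **Iris start angle:** The iris was not at its stop at the beginning; it stood about 0.3 rad open.

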